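Pull-check the relay modules and cull the unlatched ones

ROBOT

A 6-joint arm with a two-finger parallel gripper is mounted at the origin on the work surface. World frame = base frame: x ahead of the robot, y to its left, z up, the work surface at z = 0. Lengths are in m, angles in degrees, forces in N, time in s.
With the tool pointing down it reaches from about 0.35 to 0.875 m from the base axis. Payload 4.2 kg.
Tool frame: the origin (TCP) lies at the very end of the fingers, on their centre line; the grasp point (between the pads) lies 19 mm behind it; z points along the fingers, y is the line along which they close (so a half turn about z gives the same grasp; the last joint's range is limited). The gripper opens to 87 mm and grips with 3 to 60 N. Pads are 19 mm wide; open, the fingers measure 117 mm over their backs; the gripper's body (75 mm by 190 mm) begins 51 mm behind the grasp point.
Start: joints at [83.514, 22.042, 0.453, 0, -68.411, -14.817], TCP at [0.227, 0.582, 0.223] pointing down, gripper open.
Joint ranges: [-179.83, 179.83], [-69.29, 118.12], [-61.27, 80.66], [-181.25, 117.63], [-171.15, -9.14], [-177.46, 177.46]. Speed limits (degrees/s): [159.86, 159.86, 180, 180, 180, 180].

INTERFACE

Orientations are given as a 3x3 rotation matrix whose columns are the frame's x, y, z axes.
In Python, from station import sense, cams, r gives the robot as it stands. The module is installed in compiled form; this text tells all that it offers.
- The arm moves only by the tool step_arm, never from a script. Its argument "targets" is text: rows parted by semicolons, each of 4 numbers parted by spaces: the shift along the tool's x, y, z in cm, then the turn about the tool's z in degrees. In form: x y z turn; .... A call has 1 to 12 rows; each row shifts and turns the commanded pose from where the row before left it, along the tool's axes as they then stand; what a row does not reach is not made up. A row lasts 1/12 s, in which the tool goes at most 41.7 mm and 7.16 degrees, less where a joint would pass 70% of its speed; a pose out of reach is approached as far as the arm can. A call with a gripper value outside its range is refused whole. "claw" is the finger opening in cm, from 0 to 8.7, set as the call begins (left out, the last holds). The fingers move at their own pace and stop on an object; the grip force is fixed at half the most. Time passes only in rows, so rows that do not move let the fingers close. It gives the time, the measured TCP pose, the force, the opening and the grip force at its end, in the units of the state.
- sense(): the state, without advancing time (a new reading comes with each control period).
- cams.capture(name): name is "scene" or "side" or "wrist"; returns a dict with "frame" (420x560x3 uint8, blue, green, red), "vertical_fov" (degrees; the focal length in pixels is half the picture's height over the tangent of half this angle, whatever the lens; pixels are square), "cx", "cy" (the principal point, pixels), "dist_coeffs" ([k1, k2, p1, p2, k3] as OpenCV has them; the pictures are not rectified), "eye" and "rotation" of the camera in the world; the wrist camera has in their place "tool_from_camera" (4x4, takes a point from camera to tool coordinates, whose origin is the TCP and whose axes are the flange's). Camera axes: x right, y down, z forward; pixel columns grow to the right and rows downward; lengths in m; the calibration is good to about 2 mm. A picture is of the moment at which its call begins: read the wrist's pose just before it. There is no depth.
- r.finish_job(): hands the job in; it is judged then, once.
The state is a dict: "time_s": time; "joints": joint angles; "joint_velocities": joint speeds; "effort": joint torques, N m; "tcp_pos": TCP position; "ee_rot": TCP orientation; "wrist_force": force on the tool from outside, world axes, zero at the start; "moment": the same for the moment, N m; "gripper_width": opening from 0.0 (shut) to 1.0 (fully open); "gripper_force": force on a finger pad.
Only numpy, scipy, OpenCV 4.12 (cv2) and the standard library are available. Lean on these libraries where they do the work, as an engineer would, in place of code of your own. Each camera call takes 0.05 s, during which the arm holds its last target. There are 200 camera calls.

TASK

Slide the fixture's guard fully open and tug every relay module straight up with 14 N (give or take 2 N): a latched one rises a few millimetres on its sleeve and must be left standing at the height the tug gave it, while one that pulls out is unlatched and goes into the black reject bin. When every module has been checked, slide the guard fully shut; leave the meter, spool and screwdriver alone.

Things in the scene. Friction and masses are not known exactly. Their poses are not given: they have to be found in the camera images.
- fixture: Aluminium base plate of the pull-check fixture, 440 x 360 mm, 25 mm thick, bolted down. Origin: on the bench, under the centre of the six nests; its x points along the guard's track, away from the robot; z up. The plate reaches from -115 to +325 mm in its x. The six nests stand on it in two rows of three: centres at x = -45 and +45 mm, y = -95, 0 and +95 mm.
- guard (a joint): Clear plastic tunnel guard (190 long x 340 wide, its top face 155 mm above the bench, no end walls) that slides on low rails along the fixture's +x. 0 = shut (over the nests), 0.21 m = fully open (beyond them). Sliding takes about 3 N; it stays where it is left.
- guard_grip (a point): Middle of the top edge of the guard's black handle, 205 mm above the bench: an upright plate 14 mm thick (fixture x), 100 mm long (fixture y), 50 mm tall, standing on the guard's top face 65 mm towards the robot from the guard's centre. Axes as the fixture's.
- bin: Loose black reject bin, open topped, 200 (its x) x 150 (its y) x 55 mm high, walls and floor 5 mm, 0.7 kg. Origin: centre of its underside.
- m1: Black plug-in relay module with a paper band, upright block 56 (its x) x 36 (its y) x 84 mm tall, about 0.12 kg. Origin: centre of its underside. As delivered it stands in nest n1, axes as the nest's; latched or not, which cannot be seen. An unlatched one just lifts out.
- m2: Black plug-in relay module with a paper band, upright block 56 (its x) x 36 (its y) x 84 mm tall, about 0.12 kg. Origin: centre of its underside. As delivered it stands in nest n2, axes as the nest's; latched or not, which cannot be seen.
- m3: Black plug-in relay module with a paper band, upright block 56 (its x) x 36 (its y) x 84 mm tall, about 0.12 kg. Origin: centre of its underside. As delivered it stands in nest n3, axes as the nest's; latched or not, which cannot be seen.
- m4: Black plug-in relay module with a paper band, upright block 56 (its x) x 36 (its y) x 84 mm tall, about 0.12 kg. Origin: centre of its underside. As delivered it stands in nest n4, axes as the nest's; latched or not, which cannot be seen. May be absent.
- m5: Black plug-in relay module with a paper band, upright block 56 (its x) x 36 (its y) x 84 mm tall, about 0.12 kg. Origin: centre of its underside. As delivered it stands in nest n5, axes as the nest's; latched or not, which cannot be seen. May be absent.
- m6: Black plug-in relay module with a paper band, upright block 56 (its x) x 36 (its y) x 84 mm tall, about 0.12 kg. Origin: centre of its underside. As delivered it stands in nest n6, axes as the nest's; latched or not, which cannot be seen. May be absent.
- n1: Grey nest on the fixture, 76 x 56 x 28 mm, in any of the six places. Origin: centre of its underside, 25 mm above the bench; axes as the fixture's. Its well is 60 x 40 mm, its floor 8 mm above the origin, 20 mm deep, lined by a bright steel sleeve. A module whose origin is 8 mm above the nest's is fully down.
- n2: Grey nest on the fixture, 76 x 56 x 28 mm, in any of the six places. Origin: centre of its underside, 25 mm above the bench; axes as the fixture's. As n1. In every nest a latched module takes its sleeve along: nothing moves below 10 N of upward pull, at 14 N it has risen 7.5 mm, each further newton adds 2 mm (stop at 24 mm).
- n3: Grey nest on the fixture, 76 x 56 x 28 mm, in any of the six places. Origin: centre of its underside, 25 mm above the bench; axes as the fixture's. As n1. In every nest a raised latched module stays at the height reached when let go (above about 17 mm it may sink back to that); pressing down on its top with up to 10 N lowers it again.
- n4: Grey nest on the fixture, 76 x 56 x 28 mm, in any of the six places. Origin: centre of its underside, 25 mm above the bench; axes as the fixture's. As n1.
- n5: Grey nest on the fixture, 76 x 56 x 28 mm, in any of the six places. Origin: centre of its underside, 25 mm above the bench; axes as the fixture's. As n1.
- n6: Grey nest on the fixture, 76 x 56 x 28 mm, in any of the six places. Origin: centre of its underside, 25 mm above the bench; axes as the fixture's. As n1.
- meter: Bystander: yellow hand meter lying flat, 75 x 150 x 35 mm. Origin: centre of underside.
- spool: Bystander: grey spool standing, 64 mm across, 55 mm tall. Origin: centre of underside.
- driver: Bystander: screwdriver lying flat beside the fixture. Origin under its middle.
Not all that is in view belongs to the job. What is shaped like the bin but blue is not meant.

How it is judged (in metres and radians):
On the way, in this order (a step that is already met when the one before it is completed fails the run):
1. the guard is slid open (at least 200 of its 210 mm) (value of joint guard above 0.2 m), for 0.2 s.
2. with the guard open, every module has been tugged up 3 to 14 mm in its nest and let go, or lies in the bin (((z of m1 in the frame of n1 between 0.011 and 0.022 m and horizontal distance between m1 and n1 below 0.006 m and angle between m1's own z axis and vertical below 0.06 rad) or (x of m1 in the frame of bin between -0.098 and 0.098 m and y of m1 in the frame of bin between -0.073 and 0.073 m and z of m1 in the frame of bin between 0 and 0.06 m)) and ((z of m2 in the frame of n2 between 0.011 and 0.022 m and horizontal distance between m2 and n2 below 0.006 m and angle between m2's own z axis and vertical below 0.06 rad) or (x of m2 in the frame of bin between -0.098 and 0.098 m and y of m2 in the frame of bin between -0.073 and 0.073 m and z of m2 in the frame of bin between 0 and 0.06 m)) and ((z of m3 in the frame of n3 between 0.011 and 0.022 m and horizontal distance between m3 and n3 below 0.006 m and angle between m3's own z axis and vertical below 0.06 rad) or (x of m3 in the frame of bin between -0.098 and 0.098 m and y of m3 in the frame of bin between -0.073 and 0.073 m and z of m3 in the frame of bin between 0 and 0.06 m)) and ((z of m4 in the frame of n4 between 0.011 and 0.022 m and horizontal distance between m4 and n4 below 0.006 m and angle between m4's own z axis and vertical below 0.06 rad) or (x of m4 in the frame of bin between -0.098 and 0.098 m and y of m4 in the frame of bin between -0.073 and 0.073 m and z of m4 in the frame of bin between 0 and 0.06 m)) and ((z of m5 in the frame of n5 between 0.011 and 0.022 m and horizontal distance between m5 and n5 below 0.006 m and angle between m5's own z axis and vertical below 0.06 rad) or (x of m5 in the frame of bin between -0.098 and 0.098 m and y of m5 in the frame of bin between -0.073 and 0.073 m and z of m5 in the frame of bin between 0 and 0.06 m)) and ((z of m6 in the frame of n6 between 0.011 and 0.022 m and horizontal distance between m6 and n6 below 0.006 m and angle between m6's own z axis and vertical below 0.06 rad) or (x of m6 in the frame of bin between -0.098 and 0.098 m and y of m6 in the frame of bin between -0.073 and 0.073 m and z of m6 in the frame of bin between 0 and 0.06 m)) and linear speed of each of m1, m2, m3, m4, m5, m6 below 0.02 m/s and contact force between the fingers and m1 below 0.3 N and contact force between the fingers and m2 below 0.3 N and contact force between the fingers and m3 below 0.3 N and contact force between the fingers and m4 below 0.3 N and contact force between the fingers and m5 below 0.3 N and contact force between the fingers and m6 below 0.3 N and value of joint guard above 0.18 m), for 0.2 s.
3. the guard is slid shut (within 6 mm) (value of joint guard below 0.006 m), for 0.2 s.
At the end, for the whole second after the job is handed in: Every module either stands upright in its nest, raised 3 to 14 mm from fully down (a tug of about 11.7 to 16.7 N), or lies at rest in the reject bin; the bin stands level; the guard is shut to within 6 mm (((z of m1 in the frame of n1 between 0.011 and 0.022 m and horizontal distance between m1 and n1 below 0.006 m and angle between m1's own z axis and vertical below 0.06 rad) or (x of m1 in the frame of bin between -0.098 and 0.098 m and y of m1 in the frame of bin between -0.073 and 0.073 m and z of m1 in the frame of bin between 0 and 0.06 m)) and ((z of m2 in the frame of n2 between 0.011 and 0.022 m and horizontal distance between m2 and n2 below 0.006 m and angle between m2's own z axis and vertical below 0.06 rad) or (x of m2 in the frame of bin between -0.098 and 0.098 m and y of m2 in the frame of bin between -0.073 and 0.073 m and z of m2 in the frame of bin between 0 and 0.06 m)) and ((z of m3 in the frame of n3 between 0.011 and 0.022 m and horizontal distance between m3 and n3 below 0.006 m and angle between m3's own z axis and vertical below 0.06 rad) or (x of m3 in the frame of bin between -0.098 and 0.098 m and y of m3 in the frame of bin between -0.073 and 0.073 m and z of m3 in the frame of bin between 0 and 0.06 m)) and ((z of m4 in the frame of n4 between 0.011 and 0.022 m and horizontal distance between m4 and n4 below 0.006 m and angle between m4's own z axis and vertical below 0.06 rad) or (x of m4 in the frame of bin between -0.098 and 0.098 m and y of m4 in the frame of bin between -0.073 and 0.073 m and z of m4 in the frame of bin between 0 and 0.06 m)) and ((z of m5 in the frame of n5 between 0.011 and 0.022 m and horizontal distance between m5 and n5 below 0.006 m and angle between m5's own z axis and vertical below 0.06 rad) or (x of m5 in the frame of bin between -0.098 and 0.098 m and y of m5 in the frame of bin between -0.073 and 0.073 m and z of m5 in the frame of bin between 0 and 0.06 m)) and ((z of m6 in the frame of n6 between 0.011 and 0.022 m and horizontal distance between m6 and n6 below 0.006 m and angle between m6's own z axis and vertical below 0.06 rad) or (x of m6 in the frame of bin between -0.098 and 0.098 m and y of m6 in the frame of bin between -0.073 and 0.073 m and z of m6 in the frame of bin between 0 and 0.06 m)) and linear speed of each of m1, m2, m3, m4, m5, m6, bin below 0.02 m/s and value of joint guard below 0.006 m and angle between bin's own z axis and vertical below 0.1 rad); the robot touches nothing.
It fails at once if the meter is moved more than 30 mm (distance of meter from where it was at the start of the episode above 0.03 m).
It fails at once if the spool is moved more than 30 mm (distance of spool from where it was at the start of the episode above 0.03 m).
It fails at once if the driver is moved more than 30 mm (distance of driver from where it was at the start of the episode above 0.03 m).
Of m4, m5, m6 only 1 to 3 are there at a start; the rules pass over those that are not, and their reading is None.
At some moment in a run one of bin may be knocked a few centimetres aside while the robot is not near it.
Once in a run the grip may slacken for a moment while it holds something.
It also fails if it takes over 210 s, if anything falls off the work surface, if the arm or the gripper's body presses on something with over 40 N, if the wrist force passes 120 N, or if a joint passes its speed limit or range.

## Working session

There is one attempt and no reset: what is moved stays moved. The work goes in short steps, Python scripts to look and compute and a tool call to move; the robot and the scene stay as the last step left them, time stands still between calls to the robot, and variables do not carry over. Pictures are saved under pics/ and viewed, at most 14 in all, crops included, and the job is handed in when it is done.

Besides the shell and the picture viewer there is one more tool, called after "Call:" by a JSON object that holds its "fn" and its "kwargs", one argument or row to a line. step_arm: Moves the arm, as the interface text tells. Its arguments: {"type":"object","properties":{"targets":{"type":"string"},"claw":{"type":"number"}},"required":["targets"]}

```bash
mkdir -p pics
cat > h.py <<'E'
import numpy as np, cv2
from station import sense, cams, r
def K(c):
    f=c["frame"].shape[0]/2/np.tan(np.radians(c["vertical_fov"]/2))
    return np.array([[f,0,c["cx"]],[0,f,c["cy"]],[0,0,1]])
def pose(c,s=None):
    if "eye" in c: return np.array(c["rotation"]),np.array(c["eye"])
    T=np.array(c["tool_from_camera"]); R=np.array(s["ee_rot"])
    return R@T[:3,:3], R@T[:3,3]+np.array(s["tcp_pos"])
def cast(c,px,z,s=None):
    R,e=pose(c,s)
    p=cv2.undistortPoints(np.array(px,float).reshape(-1,1,2),K(c),np.array(c["dist_coeffs"]))[:,0]
    d=np.c_[p,np.ones(len(p))]@R.T
    return e+d*((z-e[2])/d[:,2])[:,None]
def proj(c,P,s=None):
    R,e=pose(c,s)
    return cv2.projectPoints(((np.array(P,float).reshape(-1,3)-e)@R),np.zeros(3),np.zeros(3),K(c),np.array(c["dist_coeffs"]))[0][:,0]
def shot(n,f):
    s=sense(); c=cams.capture(n); cv2.imwrite("pics/"+f,c["frame"]); 
    import pickle; pickle.dump((c,s),open("pics/"+f+".pkl","wb")); return c,s
def load(f):
    import pickle; return pickle.load(open("pics/"+f+".pkl","rb"))
E
python3 - <<'E'
from h import *
for n in("scene","side"):
    c,s=shot(n,n+"0.png"); print(n,c["vertical_fov"],np.round(c["eye"],3),np.round(c["rotation"],2).tolist(),c["dist_coeffs"])
c,s=shot("wrist","wrist0.png")
print(s, np.round(c["tool_from_camera"],3).tolist(),c["vertical_fov"])
E
```

```text
scene 46.545420054941665 [1.088 0.113 1.39 ] [[-0.3, 0.84, -0.45], [0.95, 0.26, -0.14], [0.0, -0.48, -0.88]] [-0.00998288  0.          0.          0.          0.        ]
side 42.723227367762085 [ 0.133 -0.526  1.665] [[0.84, -0.51, 0.19], [-0.54, -0.79, 0.28], [0.01, -0.34, -0.94]] [-0.10638255  0.          0.          0.          0.        ]
{'time_s': 0.1, 'joints': array([ 8.35162850e+01,  2.20852677e+01,  3.87091601e-01, -2.56421352e-02,
       -6.84114344e+01, -1.48171583e+01]), 'joint_velocities': array([-0.13473415, -0.0420816 ,  0.20257421,  0.05599374,  0.03499009,
        0.07579664]), 'effort': array([-4.98735026e-04, -3.91688347e+01,  1.87936538e+01,  4.23192590e+00,
        1.34864115e-02, -6.89171361e-05]), 'tcp_pos': array([0.2268209 , 0.58180329, 0.22157608]), 'ee_rot': array([[ 9.31625743e-01, -3.63418600e-01, -6.29503685e-04],
       [-3.63419135e-01, -9.31623903e-01, -1.85380038e-03],
       [ 8.72448585e-05,  1.95582184e-03, -9.99998084e-01]]), 'wrist_force': array([-0.29865438,  0.00083605,  0.63951217]), 'moment': array([ 0.01167573,  0.01118285, -0.05924241]), 'gripper_force': 0.0, 'gripper_width': 1.0005727235117405} [[0.001, -0.965, -0.263, 0.072], [1.0, 0.001, -0.0, 0.0], [0.0, -0.263, 0.965, -0.162], [0.0, 0.0, 0.0, 1.0]] 66.82086758896344
```

View pics/scene0.png

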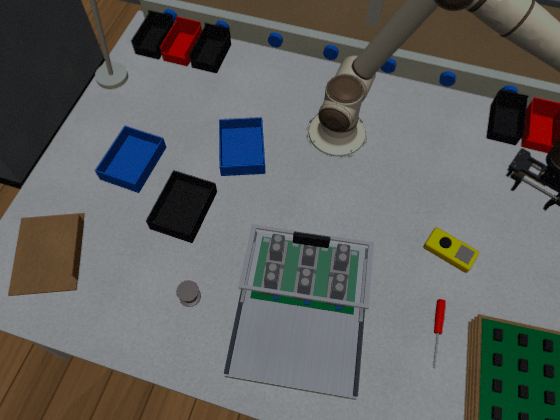

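View pics/side0.png

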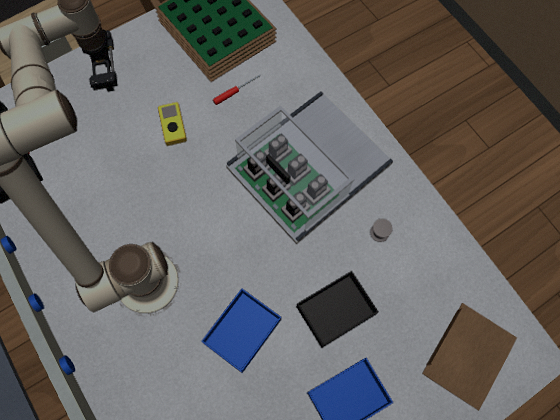

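The scene view shows the guard shut over the six nests (centre about (307,265)), its black handle at (311,240) and the black bin at (182,206). The side view shows the handle at (278,168), the bin at (337,309), the meter at (173,122) and the driver at (237,90).

Run:
```python
from h import *
a=load("scene0.png")[0]["frame"][215:400,215:385]; b=load("side0.png")[0]["frame"][85:250,220:400]
A=cv2.resize(a,None,fx=3,fy=3,interpolation=2)[:555]; B=cv2.resize(b,None,fx=3.3,fy=3.3,interpolation=2)
cv2.imwrite("pics/a1.png",A); cv2.imwrite("pics/b1.png",B); print(A.shape,B.shape)
```

```text
(555, 510, 3) (544, 594, 3)
```

View pics/a1.png

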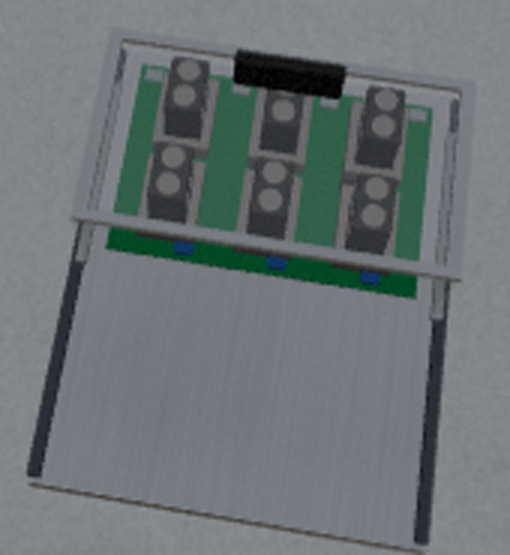

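View pics/b1.png

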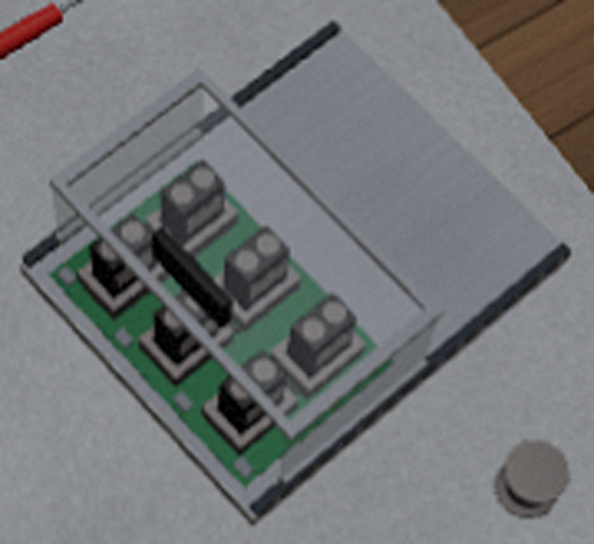

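Crops show six modules present, one in every nest. Plate corners in crop 2 are (22,262), (255,520), (572,250), (337,22). Far plate corners in crop 1 are (30,484) and (420,550). The handle's top edge in crop 1 runs (236,50)–(346,66).

Run:
```python
from h import *
cs,_=load("scene0.png"); cd,_=load("side0.png")
P=lambda L:np.array(L,float)
side=P([(22,262),(255,520),(572,250),(337,22)])/3.3+[220,85]
print("side plate NR,NL,FL,FR",np.round(cast(cd,side,.025)[:,:2],4).tolist())
print("scene FL,FR",np.round(cast(cs,P([(30,484),(420,550)])/3+215,.025)[:,:2],4).tolist())
print("handle scene",np.round(cast(cs,P([(236,50),(346,66)])/3+215,.205)[:,:2],4).tolist())
print("handle side",np.round(cast(cd,P([(155,232),(228,305),(164,228),(230,290)])/3.3+[220,85],.205)[:,:2],4).tolist())
# handle & bin by mask
for n,c,roi in(("scene",cs,(290,225,340,256)),("side",cd,(255,145,300,190))):
    x0,y0,x1,y1=roi
    g=c["frame"].max(2)
    m=np.zeros_like(g); m[y0:y1,x0:x1]=(g[y0:y1,x0:x1]<40)*255
    k,l,st,ce=cv2.connectedComponentsWithStats(m); i=1+st[1:,4].argmax(); print(n,"handle",st[i],ce[i])
for n,c,roi,z in(("scene",cs,(140,165,225,250),.055),("side",cd,(285,260,390,355),.055)):
    x0,y0,x1,y1=roi; g=c["frame"].max(2); m=np.zeros_like(g); m[y0:y1,x0:x1]=(g[y0:y1,x0:x1]<75)*255
    k,l,st,ce=cv2.connectedComponentsWithStats(m); i=1+st[1:,4].argmax()
    ct=max(cv2.findContours((l==i).astype(np.uint8),0,1)[0],key=cv2.contourArea)
    W=cast(c,ct[:,0].astype(float),z)[:,:2].astype(np.float32); print(n,"bin",cv2.minAreaRect(W))
    # fit quad
    q=cv2.approxPolyDP(ct,6,True)[:,0]; print(q.tolist(),np.round(cast(c,q,z)[:,:2],3).tolist())
```

```text
side plate NR,NL,FL,FR [[0.42, 0.2022], [0.468, -0.1543], [0.9029, -0.0902], [0.8533, 0.2642]]
scene FL,FR [[0.9027, -0.0828], [0.8523, 0.2636]]
handle scene [[0.5182, -0.0103], [0.5038, 0.0881]]
handle side [[0.5063, 0.0825], [0.5224, -0.0142], [0.5154, 0.0815], [0.532, -0.0029]]
scene handle [293 232  37  16 386] [310.78756477 239.70207254]
side handle [266 155  24  29 239] [277.32635983 168.80753138]
scene bin ((0.4611784815788269, -0.386019229888916), (0.16721519827842712, 0.21870331466197968), 87.77578735351562)
[[174, 170], [146, 221], [192, 242], [215, 184]] [[0.349, -0.461], [0.548, -0.47], [0.571, -0.308], [0.359, -0.315]]
side bin ((0.4471931457519531, -0.3973744511604309), (0.14998935163021088, 0.20641060173511505), 87.97312927246094)
[[351, 271], [297, 303], [321, 347], [378, 311]] [[0.551, -0.327], [0.356, -0.319], [0.343, -0.467], [0.548, -0.473]]
```

Call:
{"fn": "step_arm", "kwargs": {
  "targets": "0 0 -1 6.7; 0 0 -1 6.7; 0 0 -1 6.7; 0 0 -1 6.7; 0 0 -1 6.7; 0 0 -1 6.7; 0 0 -1 6.7; 0 0 -1 6.7; 0 0 0 7.1"
}}

```text
time_s: 0.9
tcp_pos: [0.2274, 0.583, 0.3047]
ee_rot: [[0.133, -0.991, 0.001], [-0.991, -0.133, 0.003], [-0.003, -0.002, -1.0]]
wrist_force: [-0.3, 0.6, 0.9]
gripper_width: 1.002
gripper_force: 0.0
```

Call:
{"fn": "step_arm", "kwargs": {
  "targets": "3 -1.1 0 0; 3 -1.1 0 0; 3 -1.1 0 0; 3 -1.1 0 0; 3 -1.1 0 0; 3 -1.1 0 0; 3 -1.1 0 0; 3 -1.1 0 0; 3 -1.1 0 0; 3 -1.1 0 0"
}}

```text
time_s: 1.73
tcp_pos: [0.3779, 0.2989, 0.3024]
ee_rot: [[0.139, -0.99, -0.0], [-0.99, -0.139, -0.0], [0.0, 0.0, -1.0]]
wrist_force: [-0.2, 0.1, 0.1]
gripper_width: 1.0
gripper_force: 0.0
```

Call:
{"fn": "step_arm", "kwargs": {
  "targets": "3 -1.1 0 0; 3 -1.1 0 0; 3 -1.1 0 0; 3 -1.1 0 0; 3 -1.1 0 0; 3 -1.1 0 0; 3 -1.1 0 0; 3 -1.1 0 0; 2 -1.1 0 0; 0 0 0 0; 0 0 0 0"
}}

```text
time_s: 2.65
tcp_pos: [0.512, 0.0558, 0.3018]
ee_rot: [[0.136, -0.991, -0.001], [-0.991, -0.136, -0.0], [0.0, 0.001, -1.0]]
wrist_force: [-0.1, -0.1, 0.4]
gripper_width: 0.998
gripper_force: 0.0
```

```bash
cat >> h.py <<'E'
F0=np.array([0.557,0.041]); FY=8.0
def fix(x,y,F=F0,yaw=FY):
    a=np.radians(yaw); return F+np.array([[np.cos(a),-np.sin(a)],[np.sin(a),np.cos(a)]])@[x,y]
def go(s,p,yaw=None):
    """shift (cm) in current tool axes to world p, and the turn to tool-x heading yaw"""
    R=np.array(s["ee_rot"]); d=R.T@(np.array(p)-s["tcp_pos"])*100
    h=np.degrees(np.arctan2(R[1,0],R[0,0])); t=0 if yaw is None else (h-yaw+180)%360-180
    print("shift cm",np.round(d,2),"turn",round(t,2),"heading",round(h,2))
E
python3 - <<'E'
from h import *
c,s=shot("wrist","w1.png"); print(s["tcp_pos"],s["wrist_force"])
go(s,[*fix(-.045,0),.175],-82)
g=c["frame"].max(2); m=(g<45).astype(np.uint8)
k,l,st,ce=cv2.connectedComponentsWithStats(m)
for i in range(1,k):
    if st[i,4]>150: print(st[i],ce[i])
E
```

```text
[0.51200902 0.05581209 0.30184875] [-0.07705116 -0.05835511  0.40466232]
shift cm [ 2.09  0.23 12.69] turn -0.16 heading -82.16
[269 127  17 116 982] [278.93686354 189.20468432]
[    0   239   560   181 65970] [272.2334546  348.79601334]
[169 301  14  27 226] [173.90265487 310.41150442]
[374 301  15  27 221] [382.41628959 310.10859729]
```

View pics/w1.png

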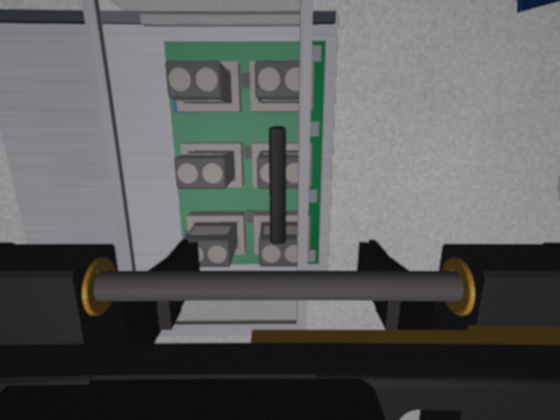

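The wrist view shows the handle's edge from (277,128) to (277,242), between the open fingers, with all six modules visible under the guard.

Run:
```python
from h import *
c,s=load("w1.png")
W=cast(c,[(277.5,127),(277.5,243)],.205,s)[:,:2]; print("handle ends",np.round(W,4), np.degrees(np.arctan2(*(W[0]-W[1])[::-1])))
g=cast(c,[(336,26),(328,262)],.025,s)[:,:2]; print("plate edge",g, np.degrees(np.arctan2(*(g[0]-g[1])[::-1])))
print("expected handle",fix(-.045,-.05),fix(-.045,.05))
go(s,[*W.mean(0),.17],-82)
```

```text
handle ends [[ 0.5214 -0.0124]
 [ 0.5081  0.0839]] -82.14523189359868
plate edge [[ 0.46627723 -0.13814173]
 [ 0.41963487  0.17258035]] -81.46309553466752
expected handle [ 0.51939659 -0.01477619] [0.50547928 0.08425061]
shift cm [ 2.030e+00 -1.000e-02  1.318e+01] turn -0.16 heading -82.16
```

Call:
{"fn": "step_arm", "kwargs": {
  "targets": "1 0 1 0; 1 0 2 0; 0 0 2 0; 0 0 2 0; 0 0 2 0; 0 0 2 0; 0 0 1.2 0; 0 0 1 0; 0 0 0 0"
}}

```text
time_s: 3.45
tcp_pos: [0.5128, 0.037, 0.1681]
ee_rot: [[0.14, -0.99, -0.005], [-0.99, -0.14, -0.001], [0.0, 0.005, -1.0]]
wrist_force: [-0.1, 0.0, 0.4]
gripper_width: 1.0
gripper_force: 0.0
```

Call:
{"fn": "step_arm", "kwargs": {
  "targets": "0 0 0 0; 0 0 0 0; 0 0 0 0; 0 0 0 0; 0 0 0 0; 0 0 0 0; 0 0 0 0; 0 0 0 0; 0 0 0 0",
  "claw": 0.5
}}

```text
time_s: 4.2
tcp_pos: [0.5147, 0.037, 0.1706]
ee_rot: [[0.139, -0.99, 0.0], [-0.99, -0.139, 0.0], [0.0, -0.0, -1.0]]
wrist_force: [-0.4, 0.0, 0.3]
gripper_width: 0.402
gripper_force: 0.0
```

Call:
{"fn": "step_arm", "kwargs": {
  "targets": "0 0 0 0; 0 0 0 0; 0 0 0 0; 0 0 0 0; 0 0 0 0; 0 0 0 0; 0 0 0 0"
}}

```text
time_s: 4.78
tcp_pos: [0.5149, 0.0371, 0.1706]
ee_rot: [[0.139, -0.99, 0.0], [-0.99, -0.139, 0.0], [-0.0, -0.0, -1.0]]
wrist_force: [1.4, 0.4, -0.8]
gripper_width: 0.16
gripper_force: 30.0
```

Call:
{"fn": "step_arm", "kwargs": {
  "targets": "0 -0.5 0 0; 0 -1 0 0; 0 -2 0 0; 0 -2 0 0; 0 -2 0 0; 0 -2 0 0; 0 -2 0 0; 0 -2 0 0; 0 -2 0 0; 0 -2 0 0; 0 -1.5 0 0; 0 -1 0 0"
}}

```text
time_s: 5.78
tcp_pos: [0.6981, 0.0629, 0.17]
ee_rot: [[0.138, -0.99, -0.042], [-0.99, -0.138, -0.007], [0.002, 0.042, -0.999]]
wrist_force: [-56.0, 3.0, 30.2]
gripper_width: 0.166
gripper_force: 29.5
```

Call:
{"fn": "step_arm", "kwargs": {
  "targets": "0 -0.5 0 0; 0 -0.3 0 0; 0 -0.2 0 0; 0 0 0 0; 0 0 0 0; 0 0 0 0"
}}

```text
time_s: 6.28
tcp_pos: [0.698, 0.0628, 0.1698]
ee_rot: [[0.138, -0.989, -0.061], [-0.99, -0.138, -0.01], [0.002, 0.062, -0.998]]
wrist_force: [-59.3, 2.0, 28.3]
gripper_width: 0.174
gripper_force: 29.7
```

Call:
{"fn": "step_arm", "kwargs": {
  "targets": "0 1 0 0; 0 0.7 0 0; 0 0 0 0; 0 0 0 0"
}}

```text
time_s: 6.62
tcp_pos: [0.6981, 0.0628, 0.1702]
ee_rot: [[0.139, -0.99, -0.019], [-0.99, -0.139, -0.003], [0.0, 0.019, -1.0]]
wrist_force: [-19.9, 0.5, 9.7]
gripper_width: 0.156
gripper_force: 29.9
```

Run:
```python
from h import *
c,s=shot("side","s2.png"); c2,_=shot("scene","c2.png"); print(s["tcp_pos"],s["wrist_force"])
a=cv2.resize(c["frame"][85:265,220:420],None,fx=2,fy=2,interpolation=2); b=cv2.resize(c2["frame"][215:395,215:400],None,fx=2,fy=2,interpolation=2)
cv2.imwrite("pics/v2.png",np.hstack([a,b]))
```

```text
[0.69806173 0.06284784 0.17016428] [-19.91948089   0.46722046   9.69819484]
```

View pics/v2.png

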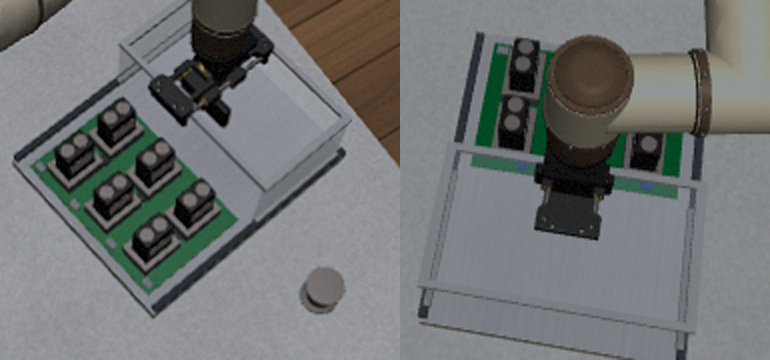

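The guard stands fully open (20 mm short of the plate's end, as 0.21 m implies). The earlier picture was of a guard starting about 20 mm ajar. All six nests are clear, with a module in each.

Call:
{"fn": "step_arm", "kwargs": {
  "targets": "0 0.5 0 0; 0 0.3 0 0; 0 0 0 0; 0 0 0 0"
}}

```text
time_s: 7.05
tcp_pos: [0.6979, 0.0628, 0.1702]
ee_rot: [[0.139, -0.99, -0.001], [-0.99, -0.139, -0.0], [-0.0, 0.001, -1.0]]
wrist_force: [-1.7, 0.5, 0.2]
gripper_width: 0.157
gripper_force: 30.0
```

Call:
{"fn": "step_arm", "kwargs": {
  "targets": "0 0 0 0; 0 0 0 0; 0 0 0 0; 0 0 0 0; 0 0 0 0; 0 0 -2 0; 0 0 -2 0; 0 0 -2 0; 0 0 -2 0; 0 0 -2 0; 0 0 -2 0",
  "claw": 7
}}

```text
time_s: 7.97
tcp_pos: [0.6979, 0.0627, 0.2917]
ee_rot: [[0.139, -0.99, 0.0], [-0.99, -0.139, 0.0], [0.0, -0.0, -1.0]]
wrist_force: [0.7, 0.3, 0.7]
gripper_width: 0.788
gripper_force: 0.0
```

Call:
{"fn": "step_arm", "kwargs": {
  "targets": "0 0 -1 7; 0 0 0 7; 0 0 0 7; 0 0 0 7; 0 0 0 7; 0 0 0 7; 0 0 0 7; 0 0 0 7; 0 0 0 7; 0 0 0 7; 0 0 0 7; 0 0 0 7"
}}

```text
time_s: 8.97
tcp_pos: [0.698, 0.0627, 0.3006]
ee_rot: [[-0.972, -0.236, 0.0], [-0.236, 0.972, 0.0], [-0.0, -0.0, -1.0]]
wrist_force: [0.3, -0.9, -0.2]
gripper_width: 0.803
gripper_force: 0.0
```

Call:
{"fn": "step_arm", "kwargs": {
  "targets": "1 0 0 6; 2 0 0 0; 2 0 0 0; 0 0 0 0; 0 0 0 0; 0 0 0 0"
}}

```text
time_s: 9.47
tcp_pos: [0.649, 0.0548, 0.3009]
ee_rot: [[-0.99, -0.139, 0.001], [-0.139, 0.99, 0.0], [-0.001, 0.0, -1.0]]
wrist_force: [-0.7, -0.2, 0.1]
gripper_width: 0.804
gripper_force: 0.0
```

Run:
```python
from h import *
c,s=shot("wrist","w3.png"); print(s["tcp_pos"],s["ee_rot"].round(3).tolist(),s["wrist_force"],s["joints"])
```

```text
[0.64899828 0.05481981 0.3009492 ] [[-0.99, -0.139, 0.001], [-0.139, 0.99, 0.0], [-0.001, 0.0, -1.0]] [-0.66233387 -0.23282361  0.11931079] [ 1.90346671e+01  2.24803071e+01  1.22126139e+01  7.99638495e-03
 -7.96681245e+01 -1.01036460e+02]
```

View pics/w3.png

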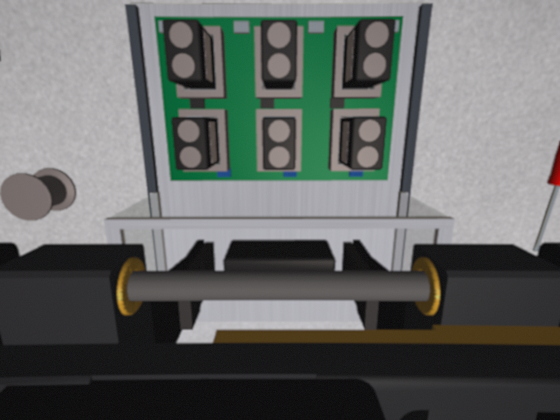

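The wrist view shows the two bright discs on top of each module: near row at rows 35/66, columns 184, 279, 373; far row at rows 130/158, columns 189, 279, 368.

Run:
```python
from h import *
c,s=load("w3.png")
g=cv2.cvtColor(c["frame"],6)
g2=cv2.resize(g,None,fx=3,fy=3,interpolation=2)
L=[(184,35),(184,66),(278,36),(279,66),(376,34),(370,66),(188,129),(190,158),(279,130),(279,158),(369,129),(367,157)]
out=[]
for x,y in L:
    x0,y0=int(3*(x-17)),max(0,int(3*(y-17)))
    C=cv2.HoughCircles(cv2.GaussianBlur(g2[y0:y0+102,x0:x0+102],(5,5),1),cv2.HOUGH_GRADIENT,1,60,param1=80,param2=10,minRadius=26,maxRadius=46)
    q=C[0,0]; out.append(((q[0]+x0)/3,(q[1]+y0)/3)); print((x,y),np.round(out[-1],1),round(q[2]/3,1))
a=np.radians(FY); R=np.array([[np.cos(a),np.sin(a)],[-np.sin(a),np.cos(a)]])
W=cast(c,out,.118,s)[:,:2]
print(np.round((W[::2]+W[1::2])/2,4).tolist())
print("local",np.round(((W[::2]+W[1::2])/2-F0)@R.T,4).tolist())
print("pair dirs",np.round([np.degrees(np.arctan2(*(-(W[i+1]-W[i]))[::-1]))for i in range(0,12,2)],1), np.linalg.norm(W[::2]-W[1::2],axis=1))
```

```text
(184, 35) [183.2  34.2] 14.1
(184, 66) [184.8  64.5] 13.0
(278, 36) [278.8  36.2] 11.6
(279, 66) [278.2  65.5] 12.4
(376, 34) [377.8  32.2] 10.8
(370, 66) [374.5  65.2] 11.3
(188, 129) [187.8 130.2] 10.5
(190, 158) [190.5 157.2] 10.4
(279, 130) [278.8 130.8] 11.0
(279, 158) [279.2 157.2] 10.6
(369, 129) [369.5 130.2] 11.0
(367, 157) [367.2 157.5] 10.0
[[0.5224, -0.0562], [0.5105, 0.0356], [0.4956, 0.1301], [0.6121, -0.0455], [0.599, 0.0487], [0.5858, 0.1424]]
local [[-0.0478, -0.0914], [-0.0468, 0.0011], [-0.0484, 0.0968], [0.0425, -0.0934], [0.0427, 0.0018], [0.0426, 0.0964]]
pair dirs [-173.3 -173.4 -173.3 -170.6 -171.2 -172.5] [0.02677976 0.02601829 0.02910194 0.02799236 0.027372   0.02835293]
```

Call:
{"fn": "step_arm", "kwargs": {
  "targets": "1 0 1 0; 2 0.1 2 0; 2 0 2.5 0; 0 0 2.5 0; 0 0 2.5 0; 0 0 2.5 0; 0 0 2.5 0; 0 0 2.5 0; 0 0 2 0; 0 0 1.6 0; 0 0 0 0; 0 0 0 0"
}}

```text
time_s: 10.52
tcp_pos: [0.5992, 0.0487, 0.0836]
ee_rot: [[-0.99, -0.139, -0.002], [-0.139, 0.99, -0.001], [0.002, -0.001, -1.0]]
wrist_force: [0.0, 0.7, 0.9]
gripper_width: 0.806
gripper_force: 0.0
```

Call:
{"fn": "step_arm", "kwargs": {
  "targets": "0 0 0 0; 0 0 0 0; 0 0 0 0; 0 0 0 0; 0 0 0 0; 0 0 0 0; 0 0 0 0; 0 0 0 0; 0 0 0 0",
  "claw": 2.5
}}

```text
time_s: 11.27
tcp_pos: [0.5991, 0.0488, 0.085]
ee_rot: [[-0.99, -0.139, 0.0], [-0.139, 0.99, 0.0], [-0.0, -0.0, -1.0]]
wrist_force: [-0.4, -0.6, 1.9]
gripper_width: 0.405
gripper_force: 30.0
```

Call:
{"fn": "step_arm", "kwargs": {
  "targets": "0 0 -0.1 0; 0 0 -0.1 0; 0 0 -0.1 0; 0 0 -0.1 0; 0 0 0 0; 0 0 0 0"
}}

```text
time_s: 11.77
tcp_pos: [0.5989, 0.0488, 0.0885]
ee_rot: [[-0.99, -0.139, -0.0], [-0.139, 0.99, 0.0], [0.0, 0.0, -1.0]]
wrist_force: [-0.5, -0.7, -1.7]
gripper_width: 0.412
gripper_force: 30.0
```

Call:
{"fn": "step_arm", "kwargs": {
  "targets": "0 0 -0.2 0; 0 0 -0.2 0; 0 0 -0.2 0; 0 0 -0.2 0; 0 0 -0.2 0; 0 0 0 0; 0 0 0 0"
}}

```text
time_s: 12.35
tcp_pos: [0.599, 0.0488, 0.0988]
ee_rot: [[-0.99, -0.139, 0.0], [-0.139, 0.99, 0.0], [-0.0, 0.0, -1.0]]
wrist_force: [0.1, -0.5, -1.7]
gripper_width: 0.408
gripper_force: 30.0
```

```bash
sed -i 's/^F0=.*/F0=np.array([0.5543,0.0422]); FY=8.0/' h.py
cat >> h.py <<'E'
def bins(tag):
    """bin rim outline from both fixed cameras, on z=.055"""
    for n in("scene","side"):
        c,s=shot(n,tag+n+".png"); g=c["frame"].max(2)
        u,v=proj(c,[.45,-.394,.03])[0]; m=np.zeros_like(g); x0,x1,y0,y1=int(u-65),int(u+65),int(v-65),int(v+65)
        m[y0:y1,x0:x1]=(g[y0:y1,x0:x1]<60)*255
        k,l,st,ce=cv2.connectedComponentsWithStats(m); i=1+st[1:,4].argmax()
        ct=max(cv2.findContours((l==i).astype(np.uint8),0,1)[0],key=cv2.contourArea)
        W=cast(c,ct[:,0].astype(float),.055)[:,:2].astype(np.float32)
        q=cv2.approxPolyDP(ct,6,True)[:,0]; Q=cast(c,q,.055)[:,:2]
        print(n,np.round(Q,3).tolist(),"mean",Q.mean(0).round(4),"rect",cv2.minAreaRect(W))
E
python3 - <<'E'
from h import *
s=sense(); print(s["tcp_pos"],s["wrist_force"],s["gripper_width"])
bins("b1")
E
```

```text
[0.59901744 0.04884042 0.09876777] [ 0.10904404 -0.50370805 -1.71628664] 0.408464922534786
scene [[0.353, -0.463], [0.548, -0.47], [0.571, -0.308], [0.359, -0.315]] mean [ 0.4578 -0.3887] rect ((0.46165192127227783, -0.38567352294921875), (0.16580475866794586, 0.21771232783794403), 87.81395721435547)
side [[0.551, -0.327], [0.348, -0.325], [0.343, -0.467], [0.543, -0.474]] mean [ 0.4463 -0.3982] rect ((0.44712376594543457, -0.39767101407051086), (0.14920032024383545, 0.2037397027015686), 87.87928009033203)
```

Run:
```python
from h import *
B=np.array([.451,-.394]); a=np.radians(-2.1); Rb=np.array([[np.cos(a),-np.sin(a)],[np.sin(a),np.cos(a)]])
h=np.radians(-172); Rt=np.array([[np.cos(h),np.sin(h)],[np.sin(h),-np.cos(h)]])
S=[B+Rb@[x,y] for y in(-.036,.036) for x in(-.063,0,.063)]
print(np.round(S,3).tolist())
print(np.round(100*Rt.T@(S[0]-np.array([.599,.0488])),1))
```

```text
[[0.387, -0.428], [0.45, -0.43], [0.513, -0.432], [0.389, -0.356], [0.452, -0.358], [0.515, -0.36]]
[ 27.7 -44.2]
```

Call:
{"fn": "step_arm", "kwargs": {
  "targets": "0 0 -1 0; 0 0 -2 0; 0 0 -2 0; 0 0 -2 0; 0 0 -2 0; 0 0 -2 0; 0.8 -1.2 -1 0; 1.5 -2.4 0 1; 1.5 -2.4 0 0; 1.5 -2.4 0 0; 1.5 -2.4 0 0; 1.5 -2.4 0 0"
}}

```text
time_s: 13.45
tcp_pos: [0.5318, -0.0942, 0.2189]
ee_rot: [[-0.993, -0.122, -0.0], [-0.122, 0.993, -0.0], [0.0, 0.0, -1.0]]
wrist_force: [0.2, 0.1, -0.7]
gripper_width: 0.405
gripper_force: 30.0
```

Call:
{"fn": "step_arm", "kwargs": {
  "targets": "1.5 -2.4 0 0; 1.5 -2.4 0 0; 1.5 -2.4 0 0; 1.5 -2.4 0 0; 1.5 -2.4 0 0; 1.5 -2.4 0 0; 1.5 -2.4 0 0; 1.5 -2.4 0 0; 1.5 -2.4 0 0; 1.5 -2.4 0 0; 1.5 -2.4 0 0; 1 -1.4 0 0"
}}

```text
time_s: 14.45
tcp_pos: [0.3915, -0.3919, 0.2187]
ee_rot: [[-0.993, -0.12, -0.0], [-0.12, 0.993, -0.0], [0.001, -0.0, -1.0]]
wrist_force: [1.0, 0.0, -0.8]
gripper_width: 0.411
gripper_force: 30.0
```

Call:
{"fn": "step_arm", "kwargs": {
  "targets": "0 0 0 5; 0 0 0 4; 0 0 0 0; 0 0 0 0; 0 0 0 0"
}}

```text
time_s: 14.87
tcp_pos: [0.3932, -0.3898, 0.2187]
ee_rot: [[-0.999, 0.033, -0.0], [0.033, 0.999, 0.0], [0.0, 0.0, -1.0]]
wrist_force: [0.7, 0.4, -0.9]
gripper_width: 0.414
gripper_force: 30.0
```

Run:
```python
from h import *
s=sense(); print(s["tcp_pos"],s["wrist_force"],s["gripper_width"],s["joints"]); go(s,[.387,-.428,.06],-162.1)
c,s=shot("wrist","w4.png")
g=c["frame"].max(2)
cv2.imwrite("pics/w4b.png",cv2.convertScaleAbs(c["frame"][:300],alpha=1.8))
```

```text
[ 0.39315683 -0.38978104  0.21871804] [ 0.70233116  0.40154048 -0.93754554] 0.41433358106113083 [-2.79772881e+01  1.52719748e+01 -1.00440638e+01 -1.98422198e-03
 -6.46876706e+01 -6.39348323e+01]
shift cm [ 0.49 -3.84 15.87] turn -19.81 heading 178.09
```

View pics/w4b.png

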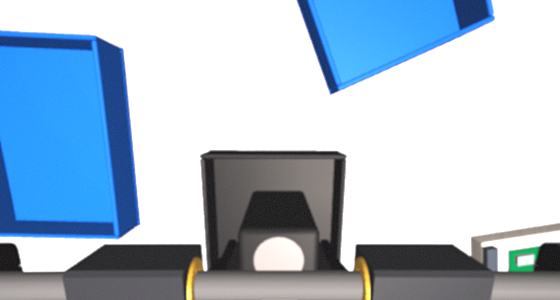

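The wrist view shows the black bin with its far rim at row 153 and sides at columns 203 and 345. The held module (disc at (279,255)) is over it.

Run:
```python
from h import *
c,s=load("w4.png"); W=cast(c,[(202,153),(346,153),(204,235),(344,235)],.055,s); print(W.round(4))
y=(W[0,1]+W[1,1])/2; x=(W[0,0]+W[1,0])/2+.1; print("bin centre",x,y); go(s,[x-.06,y-.036,.06])
```

```text
[[ 0.3478 -0.4652  0.055 ]
 [ 0.3526 -0.32    0.055 ]
 [ 0.4352 -0.4714  0.055 ]
 [ 0.4402 -0.3202  0.055 ]]
bin centre 0.45019009622520456 -0.39262829650084735
shift cm [ 0.17 -3.89 15.87] turn 0 heading 178.09
```

Call:
{"fn": "step_arm", "kwargs": {
  "targets": "0.2 -2 0 0; 0 -1.8 1 0; 0 0 2 0; 0 0 2.5 0; 0 0 2.5 0; 0 0 2.5 0; 0 0 2.3 0; 0 0 1.5 0; 0 0 1 0; 0 0 0.4 0; 0 0 0 0; 0 0 0 0"
}}

```text
time_s: 15.92
tcp_pos: [0.3908, -0.4282, 0.0624]
ee_rot: [[-0.999, 0.034, 0.001], [0.034, 0.999, -0.001], [-0.001, -0.001, -1.0]]
wrist_force: [0.4, -0.0, -0.8]
gripper_width: 0.41
gripper_force: 30.0
```

Call:
{"fn": "step_arm", "kwargs": {
  "targets": "0 0 0 0; 0 0 0 0; 0 0 0 0; 0 0 0 0; 0 0 0 0; 0 0 -1.5 0; 0 0 -2.5 0; 0 0 -2.5 0; 0 0 -2.5 0; 0 0 -2.5 0; 0 0 -2.5 0; 0 0 -2 0",
  "claw": 6
}}

```text
time_s: 16.92
tcp_pos: [0.3904, -0.4281, 0.224]
ee_rot: [[-0.999, 0.035, 0.002], [0.035, 0.999, -0.002], [-0.002, -0.002, -1.0]]
wrist_force: [0.3, -0.2, 0.2]
gripper_width: 0.686
gripper_force: 0.0
```

Run:
```python
from h import *
s=sense(); print(s["tcp_pos"],s["wrist_force"],s["gripper_width"]); 
for x,y in((.045,-.095),(.045,.095),(-.045,.095)): go(s,[*fix(x,y),.22],-172)
```

```text
[ 0.39036548 -0.42812546  0.22402693] [ 0.28620897 -0.23170037  0.17015676] 0.6864160458041472
shift cm [-20.83  39.     0.38] turn -9.99 heading 178.01
shift cm [-17.53  57.71   0.34] turn -9.99 heading 178.01
shift cm [-8.67 56.15  0.33] turn -9.99 heading 178.01
```

Call:
{"fn": "step_arm", "kwargs": {
  "targets": "-0.8 1.5 0 0; -1.8 3.4 0 0; -1.8 3.4 0 0; -1.8 3.4 0 0; -1.8 3.4 0 0; -1.8 3.4 0 0; -1.8 3.4 0 0; -1.8 3.4 0 0; -1.8 3.4 0 0; -1.8 3.4 0 0; -1.8 3.4 0 0; -1.8 3.4 0 0"
}}

```text
time_s: 17.92
tcp_pos: [0.6102, -0.0444, 0.2219]
ee_rot: [[-0.999, 0.035, 0.0], [0.035, 0.999, 0.0], [-0.0, 0.0, -1.0]]
wrist_force: [0.3, -1.2, -0.5]
gripper_width: 0.688
gripper_force: 0.0
```

Call:
{"fn": "step_arm", "kwargs": {
  "targets": "-0.2 0.1 0 -5; 0 0 0 -5; 0 0 2 0; 0 0 2 0; 0 0 0 0; 0 0 0 0; 0 0 0 0",
  "claw": 7
}}

```text
time_s: 18.5
tcp_pos: [0.6123, -0.0455, 0.1827]
ee_rot: [[-0.99, -0.139, 0.002], [-0.139, 0.99, -0.0], [-0.002, -0.001, -1.0]]
wrist_force: [-0.1, 0.8, 1.3]
gripper_width: 0.799
gripper_force: 0.0
```

Run:
```python
from h import *
s=sense(); print(s["tcp_pos"],s["gripper_width"]); go(s,[*fix(.045,-.095),.085],-172)
```

```text
[ 0.61230398 -0.04550319  0.18271038] 0.7985884647390077
shift cm [ 0.04 -0.    9.77] turn 0.01 heading -171.99
```

Call:
{"fn": "step_arm", "kwargs": {
  "targets": "0 0 2 0; 0 0 2.5 0; 0 0 2.5 0; 0 0 1.5 0; 0 0 1 0; 0 0 0.3 0; 0 0 0 0; 0 0 0 0"
}}

```text
time_s: 19.17
tcp_pos: [0.6128, -0.0453, 0.0851]
ee_rot: [[-0.99, -0.139, 0.003], [-0.139, 0.99, 0.0], [-0.003, -0.0, -1.0]]
wrist_force: [-0.3, 0.4, 0.8]
gripper_width: 0.809
gripper_force: 0.0
```

Call:
{"fn": "step_arm", "kwargs": {
  "targets": "0 0 0 0; 0 0 0 0; 0 0 0 0; 0 0 0 0; 0 0 0 0; 0 0 0 0; 0 0 0 0; 0 0 0 0; 0 0 0 0; 0 0 0 0",
  "claw": 2.5
}}

```text
time_s: 20.0
tcp_pos: [0.6117, -0.0457, 0.0837]
ee_rot: [[-0.99, -0.139, 0.0], [-0.139, 0.99, -0.0], [-0.0, -0.0, -1.0]]
wrist_force: [0.5, -2.3, 0.9]
gripper_width: 0.411
gripper_force: 30.0
```

Call:
{"fn": "step_arm", "kwargs": {
  "targets": "0 0 -0.1 0; 0 0 -0.1 0; 0 0 -0.1 0; 0 0 -0.1 0; 0 0 0 0; 0 0 0 0"
}}

```text
time_s: 20.5
tcp_pos: [0.6116, -0.0456, 0.0852]
ee_rot: [[-0.99, -0.139, -0.001], [-0.139, 0.99, 0.0], [0.001, 0.0, -1.0]]
wrist_force: [4.2, -4.7, -11.0]
gripper_width: 0.409
gripper_force: 30.0
```

Call:
{"fn": "step_arm", "kwargs": {
  "targets": "0 0 -0.1 0; 0 0 -0.1 0; 0 0 -0.1 0; 0 0 -0.1 0; 0 0 -0.1 0; 0 0 0 0; 0 0 0 0; 0 0 0 0"
}}

```text
time_s: 21.17
tcp_pos: [0.6116, -0.0456, 0.0896]
ee_rot: [[-0.99, -0.138, -0.001], [-0.138, 0.99, 0.0], [0.001, 0.0, -1.0]]
wrist_force: [5.8, -4.7, -13.2]
gripper_width: 0.409
gripper_force: 30.0
```

Call:
{"fn": "step_arm", "kwargs": {
  "targets": "0 0 -0.1 0; 0 0 0 0; 0 0 0 0; 0 0 0.1 0; 0 0 0.1 0; 0 0 0 0; 0 0 0 0"
}}

```text
time_s: 21.75
tcp_pos: [0.6116, -0.0456, 0.0904]
ee_rot: [[-0.99, -0.139, -0.0], [-0.139, 0.99, -0.0], [0.0, -0.0, -1.0]]
wrist_force: [3.5, -4.6, -7.1]
gripper_width: 0.413
gripper_force: 30.0
```

Call:
{"fn": "step_arm", "kwargs": {
  "targets": "0 0 0 0; 0 0 0 0; 0 0 0 0; 0 0 0 0; 0 0 0 0; 0 0 -0.5 0; 0 0 -1.5 0; 0 0 -2 0; 0 0 -2 0; 0 0 -2 0; 0 0 -2 0; 0 0 -1 0",
  "claw": 7
}}

```text
time_s: 22.75
tcp_pos: [0.6128, -0.0453, 0.2051]
ee_rot: [[-0.99, -0.14, 0.005], [-0.14, 0.99, 0.0], [-0.005, -0.001, -1.0]]
wrist_force: [0.0, 0.1, -0.3]
gripper_width: 0.804
gripper_force: 0.0
```

Run:
```python
from h import *
s=sense(); print(s["tcp_pos"],s["wrist_force"],s["gripper_width"])
for x,y in((.045,.095),(-.045,.095),(-.045,0),(-.045,-.095)): go(s,[*fix(x,y),.20],-172)
```

```text
[ 0.61282252 -0.04529776  0.20509016] [ 0.03602077  0.10109231 -0.32723217] 0.803911420993675
shift cm [ 0.07 18.98  0.5 ] turn 0.02 heading -171.98
shift cm [ 9.07 18.98  0.45] turn 0.02 heading -171.98
shift cm [9.08 9.48 0.46] turn 0.02 heading -171.98
shift cm [ 9.08 -0.02  0.46] turn 0.02 heading -171.98
```

Call:
{"fn": "step_arm", "kwargs": {
  "targets": "0 1 0 0; 0 3 0 0; 0 3.5 0 0; 0 3.5 0 0; 0 3.5 0 0; 0 3 0 0; 0 1.5 0 0; 0 0 0 0; 0 0 1 0; 0 0 2 0; 0 0 2.5 0; 0 0 2.5 0"
}}

```text
time_s: 23.75
tcp_pos: [0.5849, 0.1414, 0.12]
ee_rot: [[-0.991, -0.137, -0.0], [-0.137, 0.991, 0.0], [0.0, 0.0, -1.0]]
wrist_force: [0.4, 0.1, -1.3]
gripper_width: 0.803
gripper_force: 0.0
```

Call:
{"fn": "step_arm", "kwargs": {
  "targets": "0 0 2 0; 0 0 1.5 0; 0 0 0.3 0; 0 0 0 0; 0 0 0 0; 0 0 0 0"
}}

```text
time_s: 24.25
tcp_pos: [0.5861, 0.1427, 0.0847]
ee_rot: [[-0.99, -0.139, 0.002], [-0.139, 0.99, 0.001], [-0.002, 0.0, -1.0]]
wrist_force: [0.3, -0.3, 0.4]
gripper_width: 0.803
gripper_force: 0.0
```

Call:
{"fn": "step_arm", "kwargs": {
  "targets": "0 0 0 0; 0 0 0 0; 0 0 0 0; 0 0 0 0; 0 0 0 0; 0 0 0 0; 0 0 0 0; 0 0 0 0; 0 0 0 0; 0 0 0 0",
  "claw": 2.5
}}

```text
time_s: 25.08
tcp_pos: [0.5852, 0.1426, 0.0837]
ee_rot: [[-0.99, -0.139, -0.0], [-0.139, 0.99, -0.0], [0.0, -0.0, -1.0]]
wrist_force: [0.9, -2.1, 1.3]
gripper_width: 0.41
gripper_force: 30.0
```

Call:
{"fn": "step_arm", "kwargs": {
  "targets": "0 0 -0.1 0; 0 0 -0.1 0; 0 0 -0.1 0; 0 0 -0.1 0; 0 0 0 0; 0 0 0 0"
}}

```text
time_s: 25.58
tcp_pos: [0.5852, 0.1425, 0.0853]
ee_rot: [[-0.99, -0.139, -0.001], [-0.139, 0.99, -0.0], [0.001, -0.0, -1.0]]
wrist_force: [5.4, -2.1, -10.8]
gripper_width: 0.411
gripper_force: 30.0
```

Latched too; finish the tug by the same amount, checking the rise before letting go.

Call:
{"fn": "step_arm", "kwargs": {
  "targets": "0 0 -0.1 0; 0 0 -0.1 0; 0 0 -0.1 0; 0 0 -0.1 0; 0 0 -0.1 0; 0 0 -0.1 0; 0 0 0 0; 0 0 0 0; 0 0 0 0"
}}

```text
time_s: 26.33
tcp_pos: [0.5851, 0.1425, 0.0906]
ee_rot: [[-0.99, -0.138, -0.001], [-0.138, 0.99, -0.0], [0.001, -0.0, -1.0]]
wrist_force: [6.4, -2.0, -13.2]
gripper_width: 0.41
gripper_force: 30.0
```

Call:
{"fn": "step_arm", "kwargs": {
  "targets": "0 0 0.1 0; 0 0 0.1 0; 0 0 0 0; 0 0 0 0"
}}

```text
time_s: 26.67
tcp_pos: [0.5852, 0.1425, 0.0906]
ee_rot: [[-0.99, -0.139, -0.0], [-0.139, 0.99, -0.0], [0.0, -0.0, -1.0]]
wrist_force: [4.6, -2.5, -9.5]
gripper_width: 0.41
gripper_force: 30.0
```

Call:
{"fn": "step_arm", "kwargs": {
  "targets": "0 0 0 0; 0 0 0 0; 0 0 0 0; 0 0 0 0; 0 0 0 0; 0 0 -0.5 0; 0 0 -1.5 0; 0 0 -2 0; 0 0 -2 0; 0 0 -2 0; 0 0 -1 0",
  "claw": 7
}}

```text
time_s: 27.58
tcp_pos: [0.5864, 0.1433, 0.185]
ee_rot: [[-0.99, -0.14, 0.005], [-0.14, 0.99, 0.002], [-0.005, 0.001, -1.0]]
wrist_force: [0.0, 0.2, 0.9]
gripper_width: 0.802
gripper_force: 0.0
```

Call:
{"fn": "step_arm", "kwargs": {
  "targets": "1.5 0 0 0; 2.5 0 0 0; 2.5 0 0 0; 2 0 0 0; 0.5 0 0 0; 0 0 0 0; 0 0 0 0; 0 0 0 0"
}}

```text
time_s: 28.25
tcp_pos: [0.4972, 0.1307, 0.1817]
ee_rot: [[-0.99, -0.139, 0.001], [-0.139, 0.99, 0.0], [-0.001, 0.0, -1.0]]
wrist_force: [0.5, 0.1, -0.6]
gripper_width: 0.806
gripper_force: 0.0
```

Run:
```python
from h import *
s=sense(); print(s["tcp_pos"],s["wrist_force"],s["gripper_width"])
go(s,[*fix(-.045,.095),.085],-172)
```

```text
[0.49718169 0.13070586 0.18166291] [ 0.488716    0.0775276  -0.57586874] 0.8064397987519054
shift cm [ 0.08 -0.06  9.67] turn -0.0 heading -172.0
```

Call:
{"fn": "step_arm", "kwargs": {
  "targets": "0.1 -0.1 1 0; 0 0 2 0; 0 0 2.5 0; 0 0 2 0; 0 0 1.5 0; 0 0 0.7 0; 0 0 0 0; 0 0 0 0"
}}

```text
time_s: 28.92
tcp_pos: [0.4961, 0.1294, 0.0846]
ee_rot: [[-0.99, -0.139, 0.0], [-0.139, 0.99, -0.0], [-0.0, -0.0, -1.0]]
wrist_force: [-0.8, 0.2, 0.8]
gripper_width: 0.8
gripper_force: 0.0
```

Call:
{"fn": "step_arm", "kwargs": {
  "targets": "0 0 0 0; 0 0 0 0; 0 0 0 0; 0 0 0 0; 0 0 0 0; 0 0 0 0; 0 0 0 0; 0 0 0 0; 0 0 0 0; 0 0 0 0",
  "claw": 2.5
}}

```text
time_s: 29.75
tcp_pos: [0.4953, 0.1296, 0.0849]
ee_rot: [[-0.99, -0.139, 0.0], [-0.139, 0.99, 0.001], [-0.0, 0.0, -1.0]]
wrist_force: [-2.1, 3.2, 2.7]
gripper_width: 0.415
gripper_force: 30.0
```

Call:
{"fn": "step_arm", "kwargs": {
  "targets": "0 0 -0.1 0; 0 0 -0.1 0; 0 0 -0.1 0; 0 0 -0.1 0; 0 0 0 0; 0 0 0 0"
}}

```text
time_s: 30.25
tcp_pos: [0.4952, 0.1296, 0.0872]
ee_rot: [[-0.99, -0.139, -0.0], [-0.139, 0.99, 0.001], [0.0, 0.001, -1.0]]
wrist_force: [3.1, 4.8, -11.9]
gripper_width: 0.411
gripper_force: 30.0
```

Call:
{"fn": "step_arm", "kwargs": {
  "targets": "0 0 -0.1 0; 0 0 -0.1 0; 0 0 -0.1 0; 0 0 -0.1 0; 0 0 -0.1 0; 0 0 0 0; 0 0 0 0; 0 0 0 0"
}}

```text
time_s: 30.92
tcp_pos: [0.4952, 0.1295, 0.0919]
ee_rot: [[-0.99, -0.139, -0.001], [-0.139, 0.99, 0.001], [0.0, 0.001, -1.0]]
wrist_force: [4.3, 4.0, -12.7]
gripper_width: 0.411
gripper_force: 30.0
```

Call:
{"fn": "step_arm", "kwargs": {
  "targets": "0 0 0.1 0; 0 0 0.1 0; 0 0 0 0; 0 0 0 0"
}}

```text
time_s: 31.25
tcp_pos: [0.4953, 0.1295, 0.0919]
ee_rot: [[-0.99, -0.139, 0.0], [-0.139, 0.99, 0.001], [-0.0, 0.0, -1.0]]
wrist_force: [-1.1, 5.2, -2.5]
gripper_width: 0.41
gripper_force: 30.0
```

Call:
{"fn": "step_arm", "kwargs": {
  "targets": "0 0 0 0; 0 0 0 0; 0 0 0 0; 0 0 0 0; 0 0 0 0; 0 0 -0.5 0; 0 0 -1.5 0; 0 0 -2 0; 0 0 -2 0; 0 0 -2 0; 0 0 -1 0",
  "claw": 7
}}

```text
time_s: 32.17
tcp_pos: [0.4964, 0.1295, 0.1845]
ee_rot: [[-0.99, -0.14, 0.004], [-0.14, 0.99, 0.002], [-0.004, 0.001, -1.0]]
wrist_force: [0.3, -0.7, 1.0]
gripper_width: 0.806
gripper_force: 0.0
```

Call:
{"fn": "step_arm", "kwargs": {
  "targets": "0 -1.5 0 0; 0 -2.5 0 0; 0 -2.5 0 0; 0 -2 0 0; 0 -1 0 0; 0 0 0 0; 0 0 0 0; 0 0 0 0"
}}

```text
time_s: 32.83
tcp_pos: [0.5084, 0.0357, 0.1814]
ee_rot: [[-0.99, -0.14, -0.0], [-0.14, 0.99, 0.0], [0.0, 0.0, -1.0]]
wrist_force: [1.0, 0.1, -0.7]
gripper_width: 0.805
gripper_force: 0.0
```

Run:
```python
from h import *
s=sense(); print(s["tcp_pos"],s["wrist_force"],s["gripper_width"])
go(s,[*fix(-.045,0),.085],-172)
```

```text
[0.50842895 0.03566807 0.18144765] [ 0.97414364  0.11729451 -0.74243922] 0.8051169726453488
shift cm [-0.13  0.01  9.64] turn 0.02 heading -171.98
```

Call:
{"fn": "step_arm", "kwargs": {
  "targets": "-0.1 0 1 0; 0 0 2 0; 0 0 2.5 0; 0 0 2 0; 0 0 1.5 0; 0 0 0.6 0; 0 0 0 0; 0 0 0 0"
}}

```text
time_s: 33.5
tcp_pos: [0.5097, 0.0357, 0.0856]
ee_rot: [[-0.99, -0.14, 0.0], [-0.14, 0.99, -0.0], [0.0, -0.0, -1.0]]
wrist_force: [-0.3, 0.4, -0.1]
gripper_width: 0.805
gripper_force: 0.0
```

Call:
{"fn": "step_arm", "kwargs": {
  "targets": "0 0 0 0; 0 0 0 0; 0 0 0 0; 0 0 0 0; 0 0 0 0; 0 0 0 0; 0 0 0 0; 0 0 0 0; 0 0 0 0; 0 0 0 0",
  "claw": 2.5
}}

```text
time_s: 34.33
tcp_pos: [0.5095, 0.0353, 0.0858]
ee_rot: [[-0.99, -0.139, 0.0], [-0.139, 0.99, -0.0], [-0.0, -0.0, -1.0]]
wrist_force: [0.0, 0.3, 2.6]
gripper_width: 0.41
gripper_force: 30.0
```

Call:
{"fn": "step_arm", "kwargs": {
  "targets": "0 0 -0.1 0; 0 0 -0.1 0; 0 0 -0.1 0; 0 0 -0.1 0; 0 0 0 0; 0 0 0 0"
}}

```text
time_s: 34.83
tcp_pos: [0.5094, 0.0352, 0.0895]
ee_rot: [[-0.99, -0.139, -0.0], [-0.139, 0.99, 0.0], [0.0, 0.0, -1.0]]
wrist_force: [-0.5, -0.3, -1.2]
gripper_width: 0.408
gripper_force: 30.0
```

Unlatched. Lift it out and re-check the bin.

Call:
{"fn": "step_arm", "kwargs": {
  "targets": "0 0 -1 0; 0 0 -1.5 0; 0 0 -2 0; 0 0 -2 0; 0 0 -2 0; 0 0 -2 0; 0 0 -2 0; 0 0 -1 0; 0 0 0 0; 0 0 0 0"
}}

```text
time_s: 35.67
tcp_pos: [0.5091, 0.0353, 0.2245]
ee_rot: [[-0.99, -0.139, 0.0], [-0.139, 0.99, 0.001], [-0.0, 0.001, -1.0]]
wrist_force: [-0.2, 0.0, -1.5]
gripper_width: 0.411
gripper_force: 30.0
```

Run:
```python
from h import *
s=sense(); print(s["tcp_pos"],s["wrist_force"],s["gripper_width"]); bins("b2"); go(s,[.515,-.36,.21],177.9)
```

```text
[0.50914699 0.03534137 0.22454221] [-0.17391661  0.02947159 -1.47695217] 0.41084296661886877
scene [[0.338, -0.452], [0.536, -0.455], [0.557, -0.297], [0.343, -0.303]] mean [ 0.4436 -0.3767] rect ((0.44523143768310547, -0.373749315738678), (0.16525068879127502, 0.22186516225337982), 88.29238891601562)
side [[0.535, -0.317], [0.337, -0.31], [0.33, -0.455], [0.53, -0.461]] mean [ 0.4328 -0.3859] rect ((0.4330260157585144, -0.38567396998405457), (0.14944963157176971, 0.2048662155866623), 88.29722595214844)
shift cm [  4.91 -39.23   1.42] turn 10.08 heading -172.02
```

The bin has been knocked about (-14, +12) mm; re-aim accordingly.

Call:
{"fn": "step_arm", "kwargs": {
  "targets": "0.2 -1.5 0 0; 0.5 -3 0 0; 0.5 -3 0 0; 0.5 -3.3 0 0; 0.5 -3.3 0 0; 0.5 -3.3 0 0; 0.5 -3.3 0 0; 0.6 -3.3 0 0; 0.6 -3.3 0 0; 0.6 -3.3 0 0; 0.6 -3.3 0 0; 0.6 -3 0 0"
}}

```text
time_s: 36.77
tcp_pos: [0.4984, -0.3404, 0.2225]
ee_rot: [[-0.99, -0.139, -0.003], [-0.139, 0.99, 0.001], [0.003, 0.002, -1.0]]
wrist_force: [0.9, 0.1, -1.9]
gripper_width: 0.411
gripper_force: 30.0
```

Call:
{"fn": "step_arm", "kwargs": {
  "targets": "0.5 -1.2 0 5; 0 0 0 5; 0 0 0 0; 0 0 0 0; 0 0 0 0"
}}

```text
time_s: 37.18
tcp_pos: [0.4959, -0.3508, 0.2236]
ee_rot: [[-0.999, 0.033, -0.002], [0.033, 0.999, 0.001], [0.002, 0.001, -1.0]]
wrist_force: [0.5, -0.4, -0.9]
gripper_width: 0.41
gripper_force: 30.0
```

Run:
```python
from h import *
c,s=shot("wrist","w5.png"); print(s["tcp_pos"],s["gripper_width"],s["wrist_force"])
cv2.imwrite("pics/w5b.png",cv2.convertScaleAbs(c["frame"][:300],alpha=1.8))
go(s,[.500,-.348,.06],178.1)
```

```text
[ 0.49592031 -0.350845    0.22364478] 0.41004780948174885 [ 0.4674865  -0.44081043 -0.86008236]
shift cm [-0.42  0.29 16.36] turn 0.03 heading 178.13
```

View pics/w5b.png

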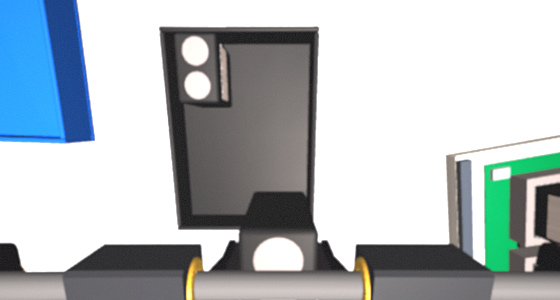

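The wrist view shows the first reject standing upright in the bin's far-left corner. The bin's rim corners are at (161,29), (319,28) and (180,228), and the held module is over the right near side.

Run:
```python
from h import *
c,s=load("w5.png"); W=cast(c,[(161,29),(319,28),(180,228),(314,228)],.055,s); print(W.round(4)); C=W[:,:2].mean(0);print(C)
go(s,[C[0]+.058,C[1]+.033,.06])
```

```text
[[ 0.3372 -0.454   0.055 ]
 [ 0.3405 -0.308   0.055 ]
 [ 0.5305 -0.4589  0.055 ]
 [ 0.5353 -0.3129  0.055 ]]
[ 0.43587987 -0.38345654]
shift cm [ 0.18  0.02 16.36] turn 0 heading 178.13
```

Call:
{"fn": "step_arm", "kwargs": {
  "targets": "0.2 0 1 0; 0 0 2 0; 0 0 2.5 0; 0 0 2.5 0; 0 0 2.5 0; 0 0 2.5 0; 0 0 1.5 0; 0 0 1 0; 0 0 0.6 0; 0 0 0.1 0; 0 0 0 0; 0 0 0 0"
}}

```text
time_s: 38.23
tcp_pos: [0.495, -0.3516, 0.0637]
ee_rot: [[-0.999, 0.034, 0.002], [0.034, 0.999, -0.001], [-0.002, -0.001, -1.0]]
wrist_force: [-0.0, -0.2, -1.1]
gripper_width: 0.412
gripper_force: 30.0
```

Call:
{"fn": "step_arm", "kwargs": {
  "targets": "0 0 0 0; 0 0 0 0; 0 0 0 0; 0 0 0 0; 0 0 0 0; 0 0 -1.5 0; 0 0 -2.5 0; 0 0 -2.5 0; 0 0 -2.5 0; 0 0 -2.5 0; 0 0 -2.5 0; 0 0 -2 0",
  "claw": 6
}}

```text
time_s: 39.23
tcp_pos: [0.4944, -0.3516, 0.225]
ee_rot: [[-0.999, 0.035, 0.002], [0.035, 0.999, -0.001], [-0.002, -0.001, -1.0]]
wrist_force: [-0.2, -0.4, 0.6]
gripper_width: 0.69
gripper_force: 0.0
```

Run:
```python
from h import *
s=sense(); print(s["tcp_pos"],s["wrist_force"],s["gripper_width"]); bins("b3")
go(s,[*fix(-.045,-.095),.2],-172)
```

```text
[ 0.4943818  -0.35155159  0.22498227] [-0.17157897 -0.38432665  0.64437189] 0.6895864023696747
scene [[0.264, -0.607], [0.433, -0.55], [0.38, -0.508], [0.388, -0.42], [0.392, -0.484], [0.422, -0.454], [0.552, -0.438], [0.557, -0.297], [0.215, -0.273], [0.252, -0.313], [0.345, -0.32], [0.305, -0.451], [0.227, -0.491], [0.281, -0.483]] mean [ 0.3581 -0.435 ] rect ((0.3953092098236084, -0.420498788356781), (0.3490886688232422, 0.34476199746131897), 5.88139009475708)
side [[0.574, -0.235], [0.522, -0.221], [0.544, -0.239], [0.519, -0.269], [0.541, -0.271], [0.538, -0.36], [0.505, -0.354], [0.528, -0.305], [0.337, -0.31], [0.33, -0.455], [0.521, -0.463], [0.532, -0.427], [0.612, -0.427], [0.607, -0.371], [0.637, -0.345], [0.58, -0.323], [0.581, -0.247], [0.549, -0.238]] mean [ 0.531  -0.3256] rect ((0.46824344992637634, -0.3718377947807312), (0.32253700494766235, 0.23371757566928864), 28.493749618530273)
shift cm [-1.83 29.43  2.47] turn -9.99 heading 178.01
```

Call:
{"fn": "step_arm", "kwargs": {
  "targets": "-0.2 1.5 0 0; -0.2 3 0 0; -0.2 3 0 0; -0.2 3 0 0; -0.2 3 0 0; -0.2 3 0 0; -0.2 3 0 0; -0.2 3 0 0; -0.2 3 0 0; 0 2.5 0 0; 0 1.2 0 0; 0 0 0 -5",
  "claw": 7
}}

```text
time_s: 40.33
tcp_pos: [0.5221, -0.058, 0.222]
ee_rot: [[-0.998, -0.057, -0.001], [-0.057, 0.998, 0.0], [0.001, 0.0, -1.0]]
wrist_force: [-0.4, -0.4, 0.4]
gripper_width: 0.803
gripper_force: 0.0
```

Call:
{"fn": "step_arm", "kwargs": {
  "targets": "0 0 1 -5; 0 0 1 0; 0 0 2 0; 0 0 0 0; 0 0 0 0; 0 0 0 0"
}}

```text
time_s: 40.83
tcp_pos: [0.5225, -0.0605, 0.1828]
ee_rot: [[-0.99, -0.138, 0.0], [-0.138, 0.99, -0.0], [-0.0, -0.0, -1.0]]
wrist_force: [-0.1, -0.3, 0.6]
gripper_width: 0.805
gripper_force: 0.0
```

Run:
```python
from h import *
s=sense(); print(s["tcp_pos"],s["wrist_force"],s["gripper_width"])
go(s,[*fix(-.045,-.095),.085],-172)
```

```text
[ 0.52254736 -0.06053364  0.18283654] [-0.09281735 -0.31515956  0.56450378] 0.8049240934607985
shift cm [-0.07  0.24  9.78] turn -0.07 heading -172.07
```

Call:
{"fn": "step_arm", "kwargs": {
  "targets": "-0.1 0.3 1 0; 0 0 2 0; 0 0 2.5 0; 0 0 2 0; 0 0 1.5 0; 0 0 0.8 0; 0 0 0 0; 0 0 0 0"
}}

```text
time_s: 41.5
tcp_pos: [0.5233, -0.0569, 0.0849]
ee_rot: [[-0.99, -0.139, 0.001], [-0.139, 0.99, -0.0], [-0.001, -0.0, -1.0]]
wrist_force: [0.3, 0.3, 0.3]
gripper_width: 0.806
gripper_force: 0.0
```

Call:
{"fn": "step_arm", "kwargs": {
  "targets": "0 0 0 0; 0 0 0 0; 0 0 0 0; 0 0 0 0; 0 0 0 0; 0 0 0 0; 0 0 0 0; 0 0 0 0; 0 0 0 0; 0 0 0 0",
  "claw": 2.5
}}

```text
time_s: 42.33
tcp_pos: [0.523, -0.057, 0.0848]
ee_rot: [[-0.99, -0.139, 0.0], [-0.139, 0.99, -0.0], [-0.0, -0.0, -1.0]]
wrist_force: [0.0, 0.6, 1.8]
gripper_width: 0.413
gripper_force: 29.8
```

Call:
{"fn": "step_arm", "kwargs": {
  "targets": "0 0 -0.1 0; 0 0 -0.1 0; 0 0 -0.1 0; 0 0 -0.1 0; 0 0 0 0; 0 0 0 0"
}}

```text
time_s: 42.83
tcp_pos: [0.5228, -0.057, 0.0885]
ee_rot: [[-0.99, -0.139, -0.0], [-0.139, 0.99, 0.0], [0.0, 0.0, -1.0]]
wrist_force: [-0.3, -0.9, -2.5]
gripper_width: 0.412
gripper_force: 29.8
```

Unlatched; it goes to the bin's free corner.

Call:
{"fn": "step_arm", "kwargs": {
  "targets": "0 0 -1 0; 0 0 -1.5 0; 0 0 -2 0; 0 0 -2 0; 0 0 -2 0; 0 0 -2 0; 0 0 -2 0; 0 0 -1 0; 0 0 0 0; 0 0 0 0"
}}

```text
time_s: 43.67
tcp_pos: [0.5226, -0.0568, 0.2236]
ee_rot: [[-0.99, -0.139, 0.0], [-0.139, 0.99, 0.001], [-0.0, 0.001, -1.0]]
wrist_force: [0.3, 0.5, -2.1]
gripper_width: 0.413
gripper_force: 29.8
```

Run:
```python
from h import *
s=sense(); print(s["tcp_pos"],s["wrist_force"],s["gripper_width"]); bins("b4")
go(s,[.379,-.347,.22],178.1)
```

```text
[ 0.52259475 -0.05682326  0.22355853] [ 0.27355249  0.51129871 -2.05549762] 0.4127185430228831
scene [[0.338, -0.452], [0.536, -0.455], [0.557, -0.297], [0.343, -0.303]] mean [ 0.4436 -0.3767] rect ((0.4452465772628784, -0.3737541437149048), (0.16526442766189575, 0.2218669354915619), 88.2720947265625)
side [[0.535, -0.317], [0.337, -0.31], [0.33, -0.455], [0.53, -0.461]] mean [ 0.4328 -0.3859] rect ((0.43298137187957764, -0.38563328981399536), (0.14948615431785583, 0.20474377274513245), 88.28201293945312)
shift cm [ 18.25 -26.74   0.33] turn 9.88 heading -172.02
```

Call:
{"fn": "step_arm", "kwargs": {
  "targets": "1 -1.4 0 0; 1.8 -2.6 0 0; 1.8 -2.6 0 0; 1.8 -2.6 0 0; 1.8 -2.6 0 0; 1.8 -2.6 0 0; 1.8 -2.6 0 0; 1.8 -2.6 0 0; 1.8 -2.6 0 0; 1.8 -2.7 0 0; 1 -1.7 0 0; 0 0 0 5"
}}

```text
time_s: 44.77
tcp_pos: [0.3775, -0.3481, 0.2218]
ee_rot: [[-0.999, -0.047, -0.004], [-0.047, 0.999, 0.001], [0.003, 0.001, -1.0]]
wrist_force: [0.5, 0.9, -1.6]
gripper_width: 0.411
gripper_force: 29.8
```

Call:
{"fn": "step_arm", "kwargs": {
  "targets": "0 0 0 5; 0 0 0 0; 0 0 0 0; 0 0 0 0"
}}

```text
time_s: 45.1
tcp_pos: [0.3794, -0.3454, 0.2228]
ee_rot: [[-0.999, 0.033, -0.001], [0.033, 0.999, 0.001], [0.001, 0.001, -1.0]]
wrist_force: [0.4, -0.1, -0.8]
gripper_width: 0.414
gripper_force: 29.8
```

Run:
```python
from h import *
s=sense(); print(s["tcp_pos"],s["wrist_force"],s["gripper_width"])
go(s,[.379,-.347,.06],178.1)
```

```text
[ 0.37944347 -0.34539309  0.22276899] [ 0.38604414 -0.09892791 -0.81417066] 0.4137358236402109
shift cm [ 0.02 -0.17 16.28] turn 0.02 heading 178.12
```

Call:
{"fn": "step_arm", "kwargs": {
  "targets": "0 -0.1 1 0; 0 0 2 0; 0 0 2.5 0; 0 0 2.5 0; 0 0 2.5 0; 0 0 2.5 0; 0 0 1.5 0; 0 0 1 0; 0 0 0.6 0; 0 0 0 0; 0 0 0 0; 0 0 0 0"
}}

```text
time_s: 46.1
tcp_pos: [0.3805, -0.3471, 0.0636]
ee_rot: [[-0.999, 0.034, 0.002], [0.034, 0.999, -0.001], [-0.002, -0.001, -1.0]]
wrist_force: [0.5, -0.8, -1.2]
gripper_width: 0.412
gripper_force: 29.8
```

Call:
{"fn": "step_arm", "kwargs": {
  "targets": "0 0 0 0; 0 0 0 0; 0 0 0 0; 0 0 0 0; 0 0 0 0; 0 0 -1.5 0; 0 0 -2.5 0; 0 0 -2.5 0; 0 0 -2.5 0; 0 0 -2.5 0; 0 0 -2.5 0; 0 0 -2.5 0",
  "claw": 5.6
}}

```text
time_s: 47.1
tcp_pos: [0.3794, -0.3466, 0.229]
ee_rot: [[-0.999, 0.035, 0.0], [0.035, 0.999, -0.0], [-0.0, -0.0, -1.0]]
wrist_force: [0.5, -0.0, -0.5]
gripper_width: 0.642
gripper_force: 0.0
```

Call:
{"fn": "step_arm", "kwargs": {
  "targets": "-3 3 -2 0; -3 3 -2 0; -3 3 -2 0; -3 3 -2 0; -3 3 0 0; -3 3 0 0; -3 3 0 0; -3 3 0 0; -3 3 0 0; -2 3 0 0; 0 0 0 0; 0 0 0 0"
}}

```text
time_s: 48.1
tcp_pos: [0.664, -0.0707, 0.2971]
ee_rot: [[-0.999, 0.032, -0.002], [0.032, 0.999, -0.0], [0.002, -0.0, -1.0]]
wrist_force: [0.3, -0.9, -0.4]
gripper_width: 0.639
gripper_force: 0.0
```

Run:
```python
from h import *
c,s=shot("side","s6.png"); c2,_=shot("scene","c6.png"); print(s["tcp_pos"],s["gripper_width"])
u,v=proj(c,[.44,-.38,.05])[0].astype(int); u2,v2=proj(c2,[.44,-.38,.05])[0].astype(int)
f=lambda im,u,v:cv2.convertScaleAbs(cv2.resize(im[v-60:v+60,u-62:u+63],None,fx=3,fy=3,interpolation=2),alpha=1.8)
cv2.imwrite("pics/v6.png",np.hstack([f(c["frame"],u,v),f(c2["frame"],u2,v2)]))
go(s,[*fix(.1,0),.30],-172)
```

```text
[ 0.66397644 -0.07067456  0.2970856 ] 0.639174760592719
shift cm [ 1.47 12.64 -0.29] turn -9.84 heading 178.16
```

View pics/v6.png

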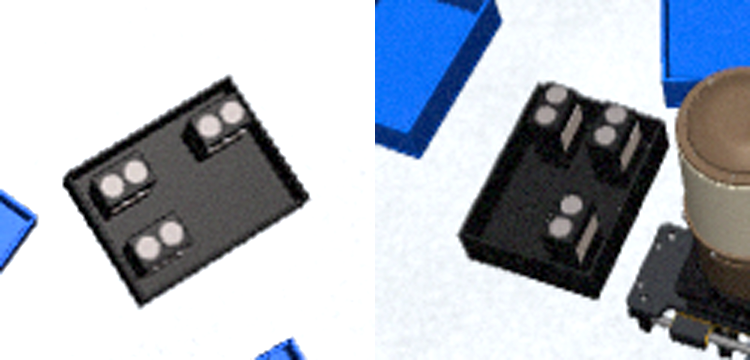

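The bin is level with three modules standing upright in it, and the arm is clear of it. Now turn to grip the handle.

Call:
{"fn": "step_arm", "kwargs": {
  "targets": "0 1.3 0 -7; 0 0 0 -7; 0 0 0 -7; 0 0 0 -7; 0 0 0 -7; 0 0 0 -7; 0 0 0 -7; 0 0 0 -7; 0 0 0 -7; 0 0 0 -7; 0 0 0 -7; 0 0 0 -7"
}}

```text
time_s: 49.2
tcp_pos: [0.6628, -0.0613, 0.2996]
ee_rot: [[-0.135, -0.991, 0.001], [-0.991, 0.135, -0.0], [-0.0, -0.001, -1.0]]
wrist_force: [-0.4, -0.0, 0.6]
gripper_width: 0.647
gripper_force: 0.0
```

Call:
{"fn": "step_arm", "kwargs": {
  "targets": "0 0 0 -7; 0 0 0 -7; 0 0 0 -2; 0 0 0 0; 0 0 0 0",
  "claw": 7
}}

```text
time_s: 49.62
tcp_pos: [0.6631, -0.0608, 0.2994]
ee_rot: [[0.136, -0.991, 0.001], [-0.991, -0.136, 0.0], [0.0, -0.001, -1.0]]
wrist_force: [1.1, -0.4, 0.0]
gripper_width: 0.796
gripper_force: 0.0
```

Run:
```python
from h import *
s=sense(); print(s["tcp_pos"],s["joints"][5]); go(s,[*fix(.145,0),.17],-82)
c,s=shot("wrist","w7.png"); cv2.imwrite("pics/w7b.png",cv2.convertScaleAbs(c["frame"][:300],alpha=1.5))
```

```text
[ 0.66305816 -0.06082522  0.29936975] -0.8133853822728633
shift cm [-11.73  -5.12  12.94] turn -0.16 heading -82.16
```

Call:
{"fn": "step_arm", "kwargs": {
  "targets": "-2 -1 0 0; -3 -1.3 0 0; -3 -1.3 0 0; -2.5 -1 0 0; -1.2 -0.5 0 0; 0 0 2 0; 0 0 2.5 0; 0 0 2.5 0; 0 0 2.5 0; 0 0 2 0; 0 0 1.4 0; 0 0 0 0"
}}

```text
time_s: 50.67
tcp_pos: [0.6956, 0.0623, 0.1655]
ee_rot: [[0.137, -0.99, -0.008], [-0.991, -0.137, -0.001], [0.0, 0.008, -1.0]]
wrist_force: [0.7, -0.1, -1.2]
gripper_width: 0.8
gripper_force: 0.0
```

Call:
{"fn": "step_arm", "kwargs": {
  "targets": "0 0 0 0; 0 0 0 0; 0 0 0 0; 0 0 0 0; 0 0 0 0; 0 0 0 0; 0 0 0 0; 0 0 0 0; 0 0 0 0; 0 0 0 0; 0 0 0 0; 0 0 0 0",
  "claw": 0.5
}}

```text
time_s: 51.67
tcp_pos: [0.6979, 0.0634, 0.1696]
ee_rot: [[0.139, -0.99, -0.0], [-0.99, -0.139, -0.0], [0.0, 0.0, -1.0]]
wrist_force: [-1.0, 0.8, 0.8]
gripper_width: 0.16
gripper_force: 30.0
```

Run:
```python
from h import *
c,s=shot("side","s7.png"); print(s["tcp_pos"],s["gripper_width"],s["gripper_force"],s["wrist_force"])
cv2.imwrite("pics/v7.png",cv2.convertScaleAbs(cv2.resize(c["frame"][125:250,215:345],None,fx=4,fy=4,interpolation=2),alpha=1.4))
go(s,[*fix(-.065,0),.17])
```

```text
[0.69787655 0.06340514 0.16960472] 0.1599899439743564 29.998710304498672 [-0.95759142  0.83858944  0.83402198]
shift cm [ 0.1  21.01 -0.03] turn 0 heading -81.99
```

View pics/v7.png

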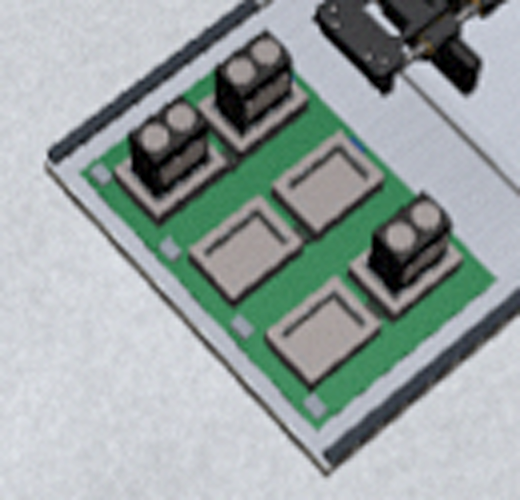

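The three latched modules stand upright in their nests and the other three nests are empty. Slide the guard shut.

Call:
{"fn": "step_arm", "kwargs": {
  "targets": "0 0.5 0 0; 0 1.2 0 0; 0 2 0 0; 0 2.4 0 0; 0 2.4 0 0; 0 2.4 0 0; 0 2.4 0 0; 0 2.4 0 0; 0 2 0 0; 0 1.5 0 0; 0 1 0 0; 0 0.4 0 0"
}}

```text
time_s: 52.72
tcp_pos: [0.4926, 0.0342, 0.1695]
ee_rot: [[0.139, -0.99, -0.0], [-0.99, -0.139, -0.0], [0.0, 0.0, -1.0]]
wrist_force: [4.2, -2.8, -4.4]
gripper_width: 0.16
gripper_force: 30.0
```

Call:
{"fn": "step_arm", "kwargs": {
  "targets": "0 0.2 0 0; 0 0.2 0 0; 0 0.2 0 0; 0 0 0 0; 0 0 0 0; 0 0 0 0"
}}

```text
time_s: 53.22
tcp_pos: [0.4902, 0.0339, 0.1695]
ee_rot: [[0.139, -0.99, 0.003], [-0.99, -0.139, -0.0], [0.001, -0.003, -1.0]]
wrist_force: [7.0, -4.2, -5.4]
gripper_width: 0.159
gripper_force: 30.0
```

Call:
{"fn": "step_arm", "kwargs": {
  "targets": "0 0.2 0 0; 0 0.1 0 0; 0 0 0 0; 0 0 0 0"
}}

```text
time_s: 53.55
tcp_pos: [0.4902, 0.0339, 0.1696]
ee_rot: [[0.14, -0.99, 0.009], [-0.99, -0.14, 0.001], [0.001, -0.009, -1.0]]
wrist_force: [15.3, -6.0, -13.2]
gripper_width: 0.156
gripper_force: 30.1
```

Call:
{"fn": "step_arm", "kwargs": {
  "targets": "0 -0.3 0 0; 0 -0.2 0 0; 0 0 0 0; 0 0 0 0"
}}

```text
time_s: 53.88
tcp_pos: [0.4903, 0.0339, 0.1695]
ee_rot: [[0.139, -0.99, 0.0], [-0.99, -0.139, -0.001], [0.001, 0.0, -1.0]]
wrist_force: [3.3, -4.1, -3.7]
gripper_width: 0.159
gripper_force: 30.0
```

Call:
{"fn": "step_arm", "kwargs": {
  "targets": "0 0 0 0; 0 0 0 0; 0 0 0 0; 0 0 0 0; 0 0 0 0; 0 0 -1 0; 0 0 -2 0; 0 0 -2 0; 0 0 -2 0; 0 0 -2 0; 0 0 -2 0; 0 0 -2 0",
  "claw": 6
}}

```text
time_s: 54.88
tcp_pos: [0.4898, 0.0343, 0.3008]
ee_rot: [[0.139, -0.99, 0.0], [-0.99, -0.139, 0.0], [-0.0, -0.0, -1.0]]
wrist_force: [-1.0, 0.1, 0.0]
gripper_width: 0.687
gripper_force: 0.0
```

Call:
{"fn": "step_arm", "kwargs": {
  "targets": "3 0 0 0; 3 0 0 0; 3 0 0 0; 3 0 0 0; 3 0 0 0; 0 0 0 0; 0 0 0 0; 0 0 0 0"
}}

```text
time_s: 55.55
tcp_pos: [0.5107, -0.1142, 0.2995]
ee_rot: [[0.139, -0.99, -0.0], [-0.99, -0.139, 0.0], [-0.0, 0.0, -1.0]]
wrist_force: [-0.1, -0.5, 0.7]
gripper_width: 0.687
gripper_force: 0.0
```

Run:
```python
from h import *
c,s=shot("wrist","w8.png"); c2,_=shot("side","s8.png"); c3,_=shot("scene","c8.png"); print(s["tcp_pos"],s["wrist_force"])
f=lambda i:cv2.convertScaleAbs(i,alpha=1.3)
cv2.imwrite("pics/v8.png",np.hstack([f(c2["frame"][80:380,140:400]),f(c3["frame"][80:380,130:400])]))
```

```text
[ 0.5107107  -0.11420013  0.2995014 ] [-0.12405853 -0.47479207  0.72359534]
```

View pics/v8.png

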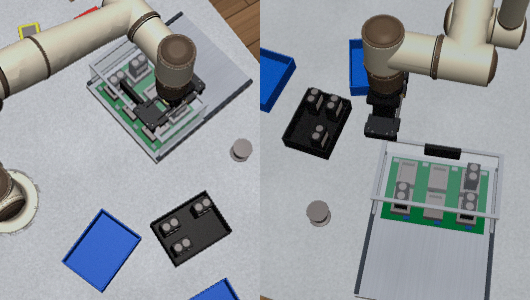

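The picture shows the guard shut over three standing modules, three modules upright in the level bin, and the arm clear. Handing in.

```bash
python3 -c "
from h import *
print(r.finish_job())"
```

```text
the job is handed in; nothing more can be done
None
```

The job is handed in, and its verdict was not reported: three latched modules tugged with about 14 N stand 7 mm up in their nests, three unlatched ones stand in the black bin, and the guard is fully shut.

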